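# Hang a gilded shield in the drying case

## Robot

A 6-joint arm with a two-finger parallel gripper is mounted at the origin on the work surface. World frame = base frame: x ahead of the robot, y to its left, z up, the work surface at z = 0. Lengths are in m, angles in rad, forces in N, time in s.
With the tool pointing down it reaches from about 0.425 to 0.925 m from the base axis. Payload 12.5 kg.
Tool frame: the origin (TCP) lies between the finger pads; the fingertips stand env.tip_extent ahead of it and the grasp point (between the pads) is the TCP (env.tip_extent is the distance from the TCP to the fingertips, in m); z points along the fingers, y is the line along which they close (so a half turn about z gives the same grasp; the last joint's range is limited). The gripper opens to 85 mm and grips with 20 to 120 N. Pads are 22 mm wide; open, the fingers measure 114 mm over their backs; the gripper's body (76 mm by 85 mm) begins 54 mm behind the grasp point. The pads swing forward as they close: fully open they stand 13 mm farther back than shut.
Start: joints at [-0.106, 0.491, 1.559, -0, 1.092, -0.106], TCP at [0.625, 0, 0.25] pointing down, gripper open.
Joint ranges: [-3.1, 3.1], [-0.84, 2.19], [0.05, 2.79], [-1.13, 4.28], [0.06, 2.93], [-2.69, 2.69]. Speed limits (rad/s): [2.22, 2.22, 2.79, 3.14, 3.14, 3.14].

## Interface

Orientations are given as a unit quaternion [x, y, z, w].
In Python, from bench import env, optics, order gives the robot as it stands.
- The arm moves only by the tool apply_moves, never from a script. Its argument "motion" is a list of rows, each a list of 6 numbers: the shift along the tool's x, y, z each as a share of 0.4 m, from -1 to 1, then the turn, a rotation vector about the tool's x, y, z each as a share of 180 degrees, from -1 to 1. In form: [[dx, dy, dz, ax, ay, az], ...]. A call has 1 to 8 rows; each row shifts and turns the commanded pose from where the row before left it, along the tool's axes as they then stand; what a row does not reach is not made up. A row lasts 1/12 s, in which the tool goes at most 41.7 mm and 7.16 degrees, less where a joint would pass 70% of its speed; a pose out of reach is approached as far as the arm can. A call with a number of a shift or a turn outside -1 to 1 is refused whole. A call with a gripper value outside its range is refused whole. "jaw" is the opening, from -1 (shut) to 1 (fully open), so that 0 is half open, set as the call begins (left out, the last holds). The fingers move at their own pace and stop on an object; the grip force is fixed at half the most. Time passes only in rows, so rows that do not move let the fingers close. It gives the time, the measured TCP pose, the force, the opening and the grip force at its end, in the units of the state.
- env.get_obs(): the state, without advancing time (a new reading comes with each control period).
- optics.capture(name): name is "scene" or "side" or "wrist"; returns (picture, depth): 420x560x3 uint8, red, green, blue; 420x560 float32, m along the optical axis (not along the pixel's ray), 0 where there is no reading.
- optics.calibration(name): a dict with "fx", "fy", "cx", "cy" (pixels), "k1" (the pictures are not rectified: a ray, as slopes to the right and down, at radius r is drawn at 1 + k1 r^2 times it, then the intrinsics apply), "origin" and "rotation" of the camera in the world. Camera axes: x right, y up, looking along -z (the intrinsics and any distortion apply to the point x, -y, -z); pixel columns grow to the right and rows downward; lengths in m; the calibration is good to about 2 mm. A picture is of the moment at which its call begins: read the wrist's pose just before it. calibration takes no time and is no camera call; for the wrist camera it gives the pose at the moment of the call.
- order.job_done(): hands the job in; it is judged then, once.
The state is a dict: "t": time; "joint_pos": joint angles; "qvel": joint speeds; "tau": joint torques, N m; "eef_pos": TCP position; "tcp_rot": TCP orientation; "ft_force": force on the tool from outside, world axes, zero at the start; "ft_torque": the same for the moment, N m; "gripper_width": finger opening in m; "finger_force": force on a finger pad.
Only numpy, scipy, OpenCV 4.12 (cv2) and the standard library are available. Lean on these libraries where they do the work, as an engineer would, in place of code of your own. Each camera call takes 0.05 s, during which the arm holds its last target. There are 200 camera calls.

## Task

Open the drying case and press its folding stay up past straight, so that the lid stands locked by itself and can be let go. Hang the shield by both its holes on the two pins inside and let go of it while the stay is still locked, then break the stay's knee and lower the lid gently, never letting it drop, until it is fully shut over the hanging shield. Leave the paint bottles and the cup as they are.

Things in the scene. Friction and masses are not known exactly. Their poses are not given: they have to be found in the camera images.
- case: Wooden drying case, fixed to the bench: open box 240 (its x) by 190 (its y) by 120 mm high, walls and floor 8 mm, origin under its centre. The lid is hinged on its +y side and lifts at its -y side; the folding stay is outside its +x side. Inside, on two steel posts 12 mm square (28 mm either side of case y = -20 mm, faces at case x = -48 mm, 102 mm high, 44 mm free between them), sit the two pins.
- lid_hinge (a point): Middle of the lid's hinge line, at case (0, 95, 125) mm. The line runs along the case's x.
- lid (a joint): Lid angle in rad: 0 shut, grows as it lifts; 1.40 at most, when the stay is straight (about 1.39 when locked). The lid is a wooden board 250 by 194 by 10 mm, about 0.6 kg, on an almost free hinge: the stay's stiff knee holds it up near the top (above about 1.1 rad), lower down (below about 0.8 rad) it falls.
- lid_knob (a point): Centre of the lid's steel knob: a small cylinder lying along the case's x, 22 mm diameter, 20 mm long, on an 8 mm thick stem, 26 mm beyond the lid's free edge and 218 mm from the hinge line. With the lid shut it sticks out from the -y side at 125 mm height. Pinched on its two end faces (fingers closing along the case's x) it turns between the pads as the lid swings.
- knuckle (a point): Centre of the stay's knee: a steel knuckle, cylinder along the case's x, 24 mm diameter, 16 mm long, 155 mm out from the case's middle on +x, joining two 93 mm flat steel links. With the lid shut it hangs about 32 mm over the bench beside the case; with the lid fully up it stands about 157 mm over the bench, 86 mm from the hinge line towards -y. Can be pinched on its end faces (28 mm clear of the case's wall).
- stay_foot (a point): Pivot of the stay's lower link on the case, at case (155, -60, 95) mm; the knuckle swings about it on a 93 mm radius. The upper link is pivoted on the lid, 95 mm from the hinge line. The links are bars 12 mm wide.
- knee (a joint): Stay's knee in rad: 0 folded (lid shut), 2.40 dead straight, 2.54 at its stop. Locked when pressed past straight up to the stop (over 2.46): lifting the knuckle (up and away from the hinge) locks it and it comes up hard against the stop; pushing the knuckle down breaks it. The knee has stiff friction (0.15 N m: about 4 N at the knuckle near straight), so the stay sags below straight when the lid is merely raised, and stays where it is put.
- pin1 (a point): Point on the axis of the first pin, 10 mm out from its post; at case (-38, -48, 97) mm. The pins are round steel, 6 mm diameter with rounded ends, 24 mm long, pointing along the case's +x and 0.2 rad upwards.
- pin2 (a point): The same point of the second pin, at case (-38, 8, 97) mm: the pins are 56 mm apart and parallel.
- shield: Cast, gilded shield plate, loose, about 0.15 kg (0.1 to 0.2), 8 mm thick (its x), 84 mm wide at the top (its y) narrowing in steps to 44 mm at its foot, 75 mm high; origin in the middle of its bottom edge. It stands upright in the slot of the rest, its lowest 20 mm in the slot. Either face may look outwards when it hangs.
- hole1 (a point): Centre of a through hole, 11 mm across, mid-thickness: 28 mm from the shield's middle on -y, 62 mm above its bottom edge (13 mm below the top edge).
- hole2 (a point): Centre of the other hole, 28 mm from the middle on +y. Hanging, the hole centres lie about 2.5 mm below the pins' axes.
- rest: Fixed wooden rest, 70 (its x) by 110 (its y) by 30 mm high, with a 10 mm wide slot along its y, slot floor at 10 mm.
- paint1: Paint bottle, bystander, 36 mm diameter, 100 mm high, origin at its base.
- paint2: A second paint bottle, as the first.
- cup: Steel cup, bystander, 60 mm across, 55 mm high, origin at its base.
Not all that is in view belongs to the job. What is shaped like the paint2 but green is not meant. There is more than one size of the shield; the job needs the smaller.

How it is judged:
By the outcome, as a careful person would: the job done as asked, in the order asked, and still so for the second after the job is handed in, with the robot touching nothing.
It also fails if it takes over 72 s, if anything falls off the work surface, if the arm or the gripper's body presses on something with over 40 N, if the wrist force passes 120 N, or if a joint passes its speed limit or range.

## Working session

There is one attempt and no reset: what is moved stays moved. The work goes in short steps, Python scripts to look and compute and a tool call to move; the robot and the scene stay as the last step left them, time stands still between calls to the robot, and variables do not carry over. Pictures are saved under pics/ and viewed, at most 10 in all, crops included, and the job is handed in when it is done.

Besides the shell and the picture viewer there is one more tool, called in YAML: its name, and indented under it one key for each argument. apply_moves: Moves the arm, as the interface text tells. Shift numbers are shares of 0.4 m and turn numbers shares of 180 degrees, none past 1 either way. Its arguments: {"type":"object","properties":{"motion":{"type":"array"},"jaw":{"type":"number"}},"required":["motion"]}

```bash
ls; mkdir -p pics
cat > h.py <<'E'
import numpy as np,cv2
from bench import env,optics,order
from scipy.spatial.transform import Rotation as R
def cap(n,f=None):
    c=optics.calibration(n); p,d=optics.capture(n)
    np.savez(f'{n}.npz',p=p,d=d,**{k:np.array(v) for k,v in c.items()})
    if f: cv2.imwrite('pics/'+f,p[:,:,::-1])
    return p,d,c
def pt(c,u,v,z):
    # u,v,z arrays -> world
    xy=np.stack([(np.asarray(u)-c['cx'])/c['fx'],(np.asarray(v)-c['cy'])/c['fy']],-1).astype(float)
    s=xy.copy()
    for _ in range(15): s=xy/(1+c['k1']*(s**2).sum(-1,keepdims=True))
    z=np.asarray(z)[...,None]
    P=np.concatenate([s[...,:1]*z,-s[...,1:]*z,-z],-1)
    Rm=np.array(c['rotation']); 
    if Rm.shape!=(3,3): Rm=R.from_quat(Rm).as_matrix()
    return P@Rm.T+np.array(c['origin'])
def cloud(p,d,c):
    v,u=np.mgrid[:420,:560]
    return pt(c,u,v,d)
E
python3 - <<'E'
from h import *
a=cap('scene')[0];b=cap('side')[0]
cv2.imwrite('pics/a.png',a[:,:,::-1]);cv2.imwrite('pics/b.png',b[:,:,::-1])
print(env.get_obs(),env.tip_extent); print(optics.calibration('scene'))
print(optics.calibration('side'))
E
```

```text
pics
{'t': 0.1, 'joint_pos': array([-1.05613660e-01,  4.91503513e-01,  1.55937855e+00, -7.80305214e-08,
        1.09171164e+00, -1.05622765e-01]), 'qvel': array([ 0.00145876, -0.00356378, -0.00084897, -0.00038342,  0.00029851,
       -0.00125395]), 'tau': array([ 1.65888025e-03, -6.19446945e+01, -2.62024283e+01, -1.08395730e-04,
        2.98314291e-03, -4.12389943e-05]), 'eef_pos': array([6.24822591e-01, 3.29763964e-05, 2.49786970e-01]), 'tcp_rot': array([ 7.07103461e-01,  7.07109925e-01, -3.14666930e-04, -3.89240874e-04]), 'ft_force': array([-0.06035873, -0.20116549,  0.4791546 ]), 'ft_torque': array([ 0.03985541, -0.00358668, -0.01097575]), 'finger_force': 0.0, 'gripper_width': 0.0855238720428401} 0.019
{'fx': 543.1364997911261, 'fy': 543.1364997911261, 'cx': 277.47730787745604, 'cy': 218.52158653049622, 'k1': -0.06689079000317774, 'origin': array([1.38560732, 0.91024879, 1.09828785]), 'rotation': array([0.16015404, 0.39295293, 0.84768624, 0.31838142])}
{'fx': 409.24960785189165, 'fy': 409.24960785189165, 'cx': 280.47575174173556, 'cy': 208.37557187866275, 'k1': 0.022469846926959317, 'origin': array([ 0.42492795, -0.70164088,  0.8260716 ]), 'rotation': array([ 0.3861372 , -0.02693175, -0.05653158,  0.92031349])}
```

View pics/a.png

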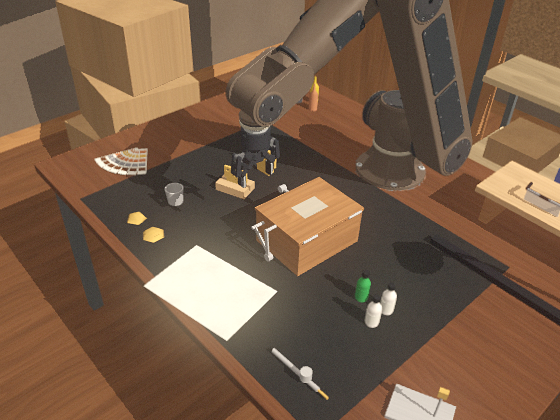

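View pics/b.png

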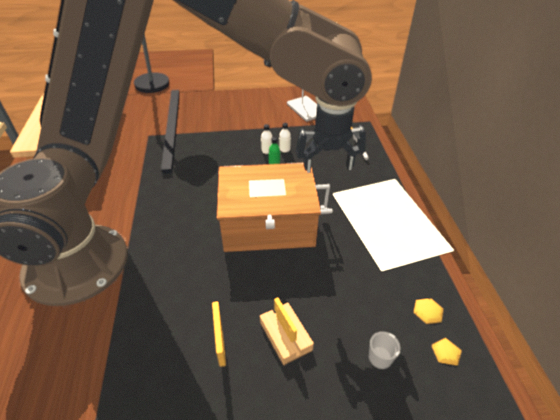

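The scene view shows the shut case mid-bench (about 310,225), with its knob at (283,188) and the stay at (262,240). The side view shows the knob at (270,222), the rest with a shield at (287,330), another gilded plate at (219,335) and the cup at (384,350).

Run:
```python
from h import *
def ld(n):
    f=np.load(n+'.npz'); c={k:f[k] for k in f.files}; return f['p'],f['d'],c
cl=[]
for n in('scene','side'):
    p,d,c=ld(n); P=cloud(p,d,c); P[d==0]=9
    hsv=cv2.cvtColor(p,cv2.COLOR_RGB2HSV)
    v,u=np.mgrid[:420,:560]
    m=lambda u0,u1,v0,v1:(u>u0)&(u<u1)&(v>v0)&(v<v1)
    if n=='scene': lid=m(240,375,175,275)
    else: lid=m(205,330,160,250)
    k=lid&(abs(P[...,2]-.130)<.006); Q=P[k]
    r=cv2.minAreaRect(Q[:,:2].astype(np.float32)*1000); print(n,'lid',r,cv2.boxPoints(r).round().tolist(),len(Q),np.median(Q[:,2]))
    if n=='side':
        for nm,mm in(('A',m(205,230,295,370)),('B',m(255,318,290,365))):
            for lo,hi in((.02,.035),(.035,.06),(.06,.15)):
                k=mm&(P[...,2]>lo)&(P[...,2]<hi);Q=P[k]
                if len(Q)>5:
                    r=cv2.minAreaRect(Q[:,:2].astype(np.float32)*1000);print(nm,lo,len(Q),r,Q[:,2].max())
                    if hi>.1:
                        print(np.percentile(Q[:,2],[5,50,90]))
        k=m(265,276,216,230); Q=P[k];print('knob',np.median(Q,0))
        for (a,b) in((268,218),(270,222),(270,226)): print(P[b,a])
        for (a,b) in((384,350),(372,345),(396,345)):print('cup',P[b,a])
    else:
        for (a,b) in((363,290),(373,315),(388,302)): print('bottle',P[b,a])
    print('table',np.median(P[(m(100,400,150,300))&(abs(P[...,2])<.02)][:,2]))
p=ld('side')[0]
cv2.imwrite('pics/c.png',cv2.resize(p[280:400,190:350,::-1],None,fx=5,fy=5,interpolation=cv2.INTER_CUBIC))
```

```text
scene lid ((511.21820068359375, 63.690284729003906), (236.336669921875, 292.5619201660156), 86.91192626953125) [[359.0, -46.0], [651.0, -62.0], [664.0, 174.0], [372.0, 190.0]] 3864 0.13166285435262925
bottle [0.55504498 0.34985173 0.05048211]
bottle [0.59979669 0.42285359 0.05016927]
bottle [0.53653427 0.41946712 0.04915234]
table 0.003421722600957855
side lid ((509.2281494140625, 63.037261962890625), (235.35328674316406, 285.3659362792969), 87.29269409179688) [[361.0, -48.0], [646.0, -61.0], [657.0, 174.0], [372.0, 187.0]] 5132 0.12950883608634117
A 0.02 10 ((362.61346435546875, -279.18743896484375), (84.99098205566406, 8.313116073608398), 88.09147644042969) 0.034308710424046485
A 0.035 51 ((362.3858642578125, -277.4564208984375), (110.25982666015625, 9.825321197509766), 88.58216857910156) 0.05999388380567172
A 0.06 371 ((357.7884521484375, -276.78973388671875), (11.367178916931152, 110.88347625732422), 3.586045026779175) 0.10146823037851116
[0.06739129 0.09751207 0.09932707]
B 0.02 1231 ((495.8202209472656, -262.1904602050781), (70.738525390625, 111.86023712158203), 20.806425094604492) 0.03489778855336634
B 0.035 128 ((493.3755187988281, -261.26336669921875), (8.000566482543945, 81.83280944824219), 22.865690231323242) 0.05999055495272665
B 0.06 283 ((494.5841064453125, -259.7272644042969), (9.433451652526855, 83.86234283447266), 20.599071502685547) 0.08736262041521448
[0.06285699 0.08293722 0.08564872]
knob [ 0.4886703  -0.04268146  0.12689283]
[ 0.48428322 -0.02554054  0.12840923]
[ 0.48689155 -0.04665633  0.13630318]
[ 0.48632178 -0.05095922  0.12732981]
cup [ 0.69856893 -0.32177936  0.00393931]
cup [9. 9. 9.]
cup [ 0.71046551 -0.33569825  0.05015633]
table 0.0007046900735684369
```

View pics/c.png

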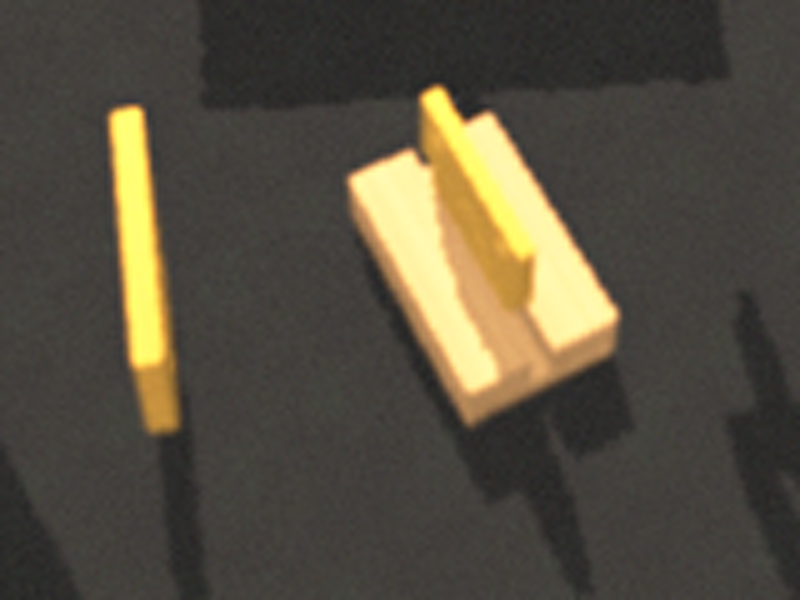

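The crop confirms that the small shield (84 mm wide) is the one in the rest, and the larger one stands free on the left. Next I'll refine the case pose and check the arm's clearance.

Run:
```python
from h import *
def ld(n):
    f=np.load(n+'.npz'); c={k:f[k] for k in f.files}; return f['p'],f['d'],c
for n in('scene','side'):
    p,d,c=ld(n); P=cloud(p,d,c); P[d==0]=9
    v,u=np.mgrid[:420,:560]
    k=(abs(P[...,2]-.130)<.006)&(P[...,0]>.3)&(P[...,0]<.7)&(P[...,1]>-.1)&(P[...,1]<.25)
    k=cv2.morphologyEx(k.astype(np.uint8),cv2.MORPH_OPEN,np.ones((7,7)))>0
    Q=P[k][:,:2]*1000
    r=cv2.minAreaRect(Q.astype(np.float32));print(n,r,len(Q))
    for a in(-3.5,-2.8,-2.1,-1.4):
        a=np.radians(a);X=Q@[np.cos(a),np.sin(a)];Y=Q@[-np.sin(a),np.cos(a)]
        x=np.percentile(X,[.5,99.5]);y=np.percentile(Y,[.5,99.5]);print(np.degrees(a),x,y,np.ptp(x),np.ptp(y))
    if n=='scene':
      o=env.get_obs()['eef_pos']
      for z0 in np.arange(.25,.65,.04):
        k=(P[...,2]>z0)&(P[...,2]<z0+.04)&(abs(P[...,0]-.6)<.12)&(abs(P[...,1])<.2)
        if k.sum()>5: Q=P[k]; print('arm',round(z0-.25,2),Q[:,0].min()-o[0],Q[:,0].max()-o[0],Q[:,1].max())
        k=(P[...,2]>z0)&(P[...,2]<z0+.04)&(abs(P[...,0]-.4)<.1)&(abs(P[...,1])<.2)
        if k.sum()>5: Q=P[k]; print('  fore',round(z0-.25,2),Q[:,1].max())
```

```text
scene ((493.88702392578125, 83.1855697631836), (201.03407287597656, 252.01266479492188), 87.76483917236328) 2179
-3.5 [369.58207496 609.83692713] [ 15.07473988 209.28670625] 240.25485217314372 194.21196636765976
-2.8 [371.53858656 611.86208547] [  8.63560954 203.70146848] 240.32349890511063 195.06585893538335
-2.1 [372.749071   612.81519983] [  3.21092796 197.86768858] 240.06612882748504 194.65676062581866
-1.4 [374.36213908 613.66919077] [ -3.01524803 192.63690105] 239.3070516921956 195.65214908488323
arm 0.0 -0.059570656521872545 0.0697665108870823 0.014340973592180228
arm 0.04 -0.07328168075225261 0.07859485037803615 0.020495985515369464
arm 0.08 -0.0672255220464667 0.07256207134993609 0.03579461979468945
arm 0.12 -0.02925991759443647 0.04190944817900666 0.03831727281964692
arm 0.16 -0.01973358961142513 0.04364706665071261 0.06340754784374569
arm 0.2 -0.0855099205314448 0.05633334710867832 0.0706185607477845
arm 0.24 -0.1184763252849822 0.056537596309127136 0.07606766445589164
arm 0.28 -0.1444088481214425 0.035695228004410495 0.0758815520361239
  fore 0.28 0.07583704939954905
arm 0.32 -0.14474281257862542 -0.053185809076378265 0.07645288767226532
  fore 0.32 0.19988727538817552
arm 0.36 -0.14465801545151613 -0.10774888402505955 0.07131476802132941
  fore 0.36 0.19999145328483647
side ((492.5164794921875, 81.69313049316406), (199.8650665283203, 250.0687713623047), 87.22242736816406) 4897
-3.5 [363.08286875 608.65455406] [ 12.73877902 205.69100705] 245.57168530916954 192.95222803694878
-2.8 [364.01054442 609.75070389] [  7.2445968  200.05445494] 245.74015946808606 192.8098581359023
-2.1 [365.43504975 610.73990408] [  1.10370071 194.53529265] 245.30485432479605 193.431591936624
-1.4 [366.28473589 611.59371117] [ -5.83262893 188.70045837] 245.30897528647955 194.53308729902625
```

```bash
cat >> h.py <<'E'
C0=np.array([.4925,.0818,0]); CY=-2.7
def case(x,y,z,c0=None,cy=None):
    c0=C0 if c0 is None else c0
    return c0+R.from_euler('z',CY if cy is None else cy,degrees=True).apply(np.array([x,y,z])/1000)
def ori(yaw,lean=0):
    "tool y at world yaw (deg), body leaning lean deg towards the closing line's right (-y of that frame)"
    B=np.array([[0,1,0],[1,0,0],[0,0,-1]]).T
    return R.from_euler('z',yaw,degrees=True)*R.from_euler('x',lean,degrees=True)*R.from_matrix(B)
def plan(wps,start=None):
    "wps: list of (pos,R,n)"
    o=env.get_obs(); p=o['eef_pos'];r=R.from_quat(o['tcp_rot'])
    if start: p,r=start
    rows=[]
    for tp,tr,n in wps:
        dp=(np.asarray(tp)-p)/n; dr=(r.inv()*tr).as_rotvec()/n
        for i in range(n):
            s=r.inv().apply(dp)/.4; rows.append([round(float(q),3)+0. for q in (*s,*(dr/np.pi))])
            a=np.array(rows[-1]); p=p+r.apply(a[:3]*.4); r=r*R.from_rotvec(a[3:]*np.pi)
            dp=(np.asarray(tp)-p)/max(n-i-1,1); dr=(r.inv()*tr).as_rotvec()/max(n-i-1,1)
    for i in range(0,len(rows),8): print(str(rows[i:i+8]).replace('0.','.').replace('.0,','0,').replace('.0]','0]').replace(' ',''))
    print(len(rows),'end',p.round(4))
    return p,r
def kn(th):
    "case (y,z) of knuckle at lid angle th (below straight)"
    f=np.array([-60,95.]);l=np.array([95-95*np.cos(th),125+95*np.sin(th)])
    m=(f+l)/2;h=np.linalg.norm(l-f)/2;u=(l-f)/2/h
    return m+np.sqrt(max(93**2-h*h,0))*np.array([u[1],-u[0]])
def knob(th): return 0,95-218*np.cos(th),125+218*np.sin(th)
E
python3 - <<'E'
from h import *
print(ori(0).as_quat(),kn(0),kn(1.4))
plan([(case(0,-123,215),ori(CY),8)])
E
```

```text
[0.70710678 0.70710678 0.         0.        ] [ 8.7917517 32.4164966] [ 11.37850743 154.61634572]
[[-.013,-.043,.011,0,0,.002],[-.013,-.043,.011,0,0,.002],[-.013,-.043,.011,0,0,.002],[-.014,-.043,.011,0,0,.002],[-.014,-.043,.011,0,0,.002],[-.014,-.043,.011,0,0,.002],[-.015,-.042,.011,0,0,.002],[-.014,-.043,.01,0,0,.001]]
8 end [ 0.4866 -0.0409  0.2151]
```

apply_moves:
  motion:
    - [-0.013,-0.043,0.011,0,0,0.002]
    - [-0.013,-0.043,0.011,0,0,0.002]
    - [-0.013,-0.043,0.011,0,0,0.002]
    - [-0.014,-0.043,0.011,0,0,0.002]
    - [-0.014,-0.043,0.011,0,0,0.002]
    - [-0.014,-0.043,0.011,0,0,0.002]
    - [-0.015,-0.042,0.011,0,0,0.002]
    - [-0.014,-0.043,0.01,0,0,0.001]

```text
t: 0.77
eef_pos: [0.4859, -0.0411, 0.2151]
tcp_rot: [0.724, 0.69, -0.0, -0.0]
ft_force: [0.4, -0.3, -0.1]
gripper_width: 0.0854
finger_force: 0.0
```

Run:
```python
from h import *
cap('wrist','d.png'); o=env.get_obs();print(o['t'],o['eef_pos'],optics.calibration('wrist'))
```

```text
0.8167 [ 0.48290416 -0.04128243  0.21433942] {'fx': 304.5347084750086, 'fy': 304.5347084750086, 'cx': 272.51478247386615, 'cy': 211.1326144951277, 'k1': -0.014585349696905807, 'origin': array([0.48777006, 0.03157099, 0.33809705]), 'rotation': array([-0.1454844 ,  0.00477928, -0.02293456,  0.98908314])}
```

View pics/d.png

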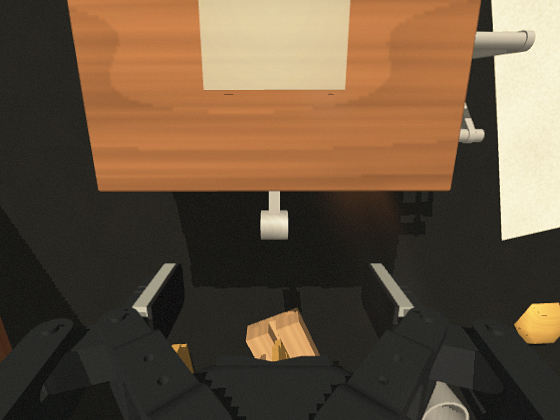

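The wrist view shows the lid's front edge from (99,191) to (451,190), the knob at (274,224), and the rest and shield beyond it.

Run:
```python
from h import *
f=np.load('wrist.npz');c={k:f[k] for k in f.files};d=f['d']
for u,v in((263,222),(274,222),(286,222),(274,213),(274,236)): print(u,v,d[v,u],pt(c,u,v,d[v,u]).round(4))
# lid corners onto z=.130
def onz(u,v,z):
    a=pt(c,u,v,1.);o=c['origin'];t=(z-o[2])/(a[2]-o[2]);return o+t*(a-o)
A,B=onz(99,191,.13),onz(451,190,.13);print(A,B,np.linalg.norm(A-B),np.degrees(np.arctan2(*(B-A)[1::-1])))
K1,K2=onz(261,222,.136),onz(288,222,.136);print('knob',K1,K2)
o=env.get_obs();print(o['t'],o['eef_pos'])
print(R.from_euler('z',CY,degrees=True).inv().apply((A+B)/2-C0), R.from_euler('z',CY,degrees=True).inv().apply((K1+K2)/2-C0))
```

```text
263 222 0.21596073 [ 0.4804 -0.0375  0.1342]
274 222 0.2163118 [ 0.4882 -0.0379  0.1339]
286 222 0.21495523 [ 0.4967 -0.0379  0.1352]
274 213 0.220395 [ 0.4885 -0.033   0.1282]
274 236 0.21914989 [ 0.4877 -0.0485  0.1341]
[ 0.36591684 -0.01048857  0.13      ] [ 0.6139227  -0.02135683  0.13      ] 0.2482438787913975 -2.509243818726916
knob [ 0.4791044  -0.03680936  0.136     ] [ 0.49806779 -0.03769673  0.136     ]
0.8167 [ 0.48290416 -0.04128243  0.21433942]
[ 0.00202601 -0.09773576  0.13      ] [ 0.00169861 -0.11910525  0.136     ]
```

```bash
sed -i 's/^C0=.*/C0=np.array([.4940,.0813,0]); CY=-2.6/' h.py
python3 - <<'E'
from h import *
s=plan([(case(0,-123,190),ori(CY),3),(case(0,-123,125),ori(CY),5)])
E
```

```text
[[0,.005,.02,0,0,0],[0,.005,.02,-.001,0,0],[0,.004,.021,0,0,-.001],[0,0,.032,0,0,0],[0,0,.033,0,0,0],[0,0,.032,0,0,0],[0,0,.033,0,0,0],[0,0,.032,0,0,0]]
8 end [ 0.4884 -0.0415  0.1251]
```

Run:
```python
s=open('h.py').read()
s=s.replace("    if start: p,r=start\n","    if start=='cmd': q=np.load('cmd.npy'); p,r=q[:3],R.from_quat(q[3:])\n    elif start: p,r=start\n")
s=s.replace("def plan(wps,start=None)","def plan(wps,start='cmd')")
s=s.replace("    return p,r\ndef kn","    np.save('cmd.npy',np.r_[p,r.as_quat()])\n    return p,r\ndef kn")
open('h.py','w').write(s)
from h import *
np.save('cmd.npy',np.r_[.4868,-.0409,.2153,ori(-2.7).as_quat()])
plan([(case(0,-123,190),ori(CY),3),(case(0,-123,125),ori(CY),5)])
```

```text
[[0,.001,.021,0,0,0],[-.001,.002,.021,0,0,0],[0,.001,.021,0,0,-.001],[0,0,.033,0,0,0],[0,0,.032,0,0,0],[0,0,.033,0,0,0],[0,0,.032,0,0,0],[0,0,.033,0,0,0]]
8 end [ 0.4884 -0.0414  0.1249]
```

apply_moves:
  motion:
    - [0,0.001,0.021,0,0,0]
    - [-0.001,0.002,0.021,0,0,0]
    - [0,0.001,0.021,0,0,-0.001]
    - [0,0,0.033,0,0,0]
    - [0,0,0.032,0,0,0]
    - [0,0,0.033,0,0,0]
    - [0,0,0.032,0,0,0]
    - [0,0,0.033,0,0,0]

```text
t: 1.48
eef_pos: [0.4889, -0.0412, 0.1235]
tcp_rot: [0.722, 0.692, -0.0, -0.0]
ft_force: [1.2, 0.1, -0.3]
gripper_width: 0.0855
finger_force: 0.0
```

apply_moves:
  motion:
    - [0,0,0,0,0,0]
    - [0,0,0,0,0,0]
    - [0,0,0,0,0,0]
    - [0,0,0,0,0,0]
    - [0,0,0,0,0,0]
    - [0,0,0,0,0,0]
  jaw: -1

```text
t: 1.98
eef_pos: [0.487, -0.0414, 0.1259]
tcp_rot: [0.722, 0.692, -0.001, -0.001]
ft_force: [-13.2, 1.4, 6.4]
gripper_width: 0.019
finger_force: 58.4
```

Run:
```python
from h import *
o=env.get_obs();print(o['t'],o['eef_pos'],o['ft_force'],o['gripper_width'],o['finger_force'],o['joint_pos'].round(2))
T=1.34
w=[(case(*knob(t)),ori(CY),1) for t in np.linspace(0,T,41)[1:]]
plan(w)
print([kn(t).round(1) for t in (1.3,1.34,1.36,1.38)])
```

```text
1.9833 [ 0.48696274 -0.04135688  0.125895  ] [-13.20627807   1.39502411   6.3732749 ] 0.018999917813032587 58.40907633304596 [-0.22  0.48  2.01 -0.    0.65 -0.18]
[[0,0,-.019,0,0,0],[.001,0,-.018,0,0,0],[.001,0,-.018,0,0,0],[.002,0,-.018,0,0,0],[.003,0,-.018,0,0,0],[.003,0,-.018,0,0,0],[.004,0,-.018,0,0,0],[.005,0,-.018,0,0,0]]
[[.005,0,-.017,0,0,0],[.006,0,-.017,0,0,0],[.006,0,-.018,0,0,0],[.007,0,-.016,0,0,0],[.007,0,-.017,0,0,0],[.008,0,-.017,0,0,0],[.009,0,-.016,0,0,0],[.009,0,-.016,0,0,0]]
[[.01,0,-.015,0,0,0],[.01,0,-.015,0,0,0],[.01,0,-.015,0,0,0],[.011,0,-.015,0,0,0],[.012,0,-.014,0,0,0],[.012,0,-.014,0,0,0],[.012,0,-.013,0,0,0],[.013,0,-.013,0,0,0]]
[[.014,0,-.012,0,0,0],[.013,0,-.012,0,0,0],[.015,0,-.012,0,0,0],[.014,0,-.011,0,0,0],[.015,0,-.01,0,0,0],[.015,0,-.01,0,0,0],[.016,0,-.01,0,0,0],[.016,.001,-.009,0,0,0]]
[[.016,0,-.008,0,0,0],[.016,0,-.008,0,0,0],[.017,0,-.008,0,0,0],[.017,0,-.006,0,0,0],[.017,0,-.007,0,0,0],[.018,0,-.005,0,0,0],[.017,0,-.005,0,0,0],[.018,0,-.005,0,0,0]]
40 end [0.4962 0.1264 0.3373]
[array([ 23.6, 135.7]), array([ 21.1, 140.5]), array([ 19.4, 143.5]), array([ 16.9, 147.3])]
```

apply_moves:
  motion:
    - [0,-0.001,-0.019,0,0,0]
    - [0.001,-0.001,-0.018,0,0,0]
    - [0.001,-0.001,-0.018,0,0,0]
    - [0.002,-0.001,-0.018,0,0,0]
    - [0.003,0,-0.018,0,0,0]
    - [0.003,0,-0.018,0,0,0]
    - [0.004,0,-0.018,0,0,0]
    - [0.005,0,-0.018,0,0,0]

```text
t: 2.65
eef_pos: [0.4872, -0.0335, 0.1838]
tcp_rot: [0.722, 0.691, 0.0, 0.0]
ft_force: [-0.4, 4.5, -7.0]
gripper_width: 0.0189
finger_force: 58.7
```

apply_moves:
  motion:
    - [0.005,0,-0.017,0,0,0]
    - [0.006,0,-0.017,0,0,0]
    - [0.006,0,-0.018,0,0,0]
    - [0.007,0,-0.016,0,0,0]
    - [0.007,0,-0.017,0,0,0]
    - [0.008,0,-0.017,0,0,0]
    - [0.009,0,-0.016,0,0,0]
    - [0.009,0,-0.016,0,0,0]

```text
t: 3.32
eef_pos: [0.4882, -0.0107, 0.2373]
tcp_rot: [0.722, 0.691, 0.0, 0.0]
ft_force: [0.7, 3.2, -9.3]
gripper_width: 0.0188
finger_force: 58.8
```

apply_moves:
  motion:
    - [0.01,0,-0.015,0,0,0]
    - [0.01,0,-0.015,0,0,0]
    - [0.01,0,-0.015,0,0,0]
    - [0.011,0,-0.015,0,0,0]
    - [0.012,0,-0.014,0,0,0]
    - [0.012,0,-0.014,0,0,0]
    - [0.012,0,-0.013,0,0,0]
    - [0.013,0,-0.013,0,0,0]

```text
t: 3.98
eef_pos: [0.4899, 0.0254, 0.2828]
tcp_rot: [0.722, 0.691, 0.0, 0.0]
ft_force: [3.8, 1.8, -9.6]
gripper_width: 0.019
finger_force: 58.8
```

apply_moves:
  motion:
    - [0.014,0,-0.012,0,0,0]
    - [0.013,0,-0.012,0,0,0]
    - [0.015,0,-0.012,0,0,0]
    - [0.014,0,-0.011,0,0,0]
    - [0.015,0,-0.01,0,0,0]
    - [0.015,0,-0.01,0,0,0]
    - [0.016,0,-0.01,0,0,0]
    - [0.016,0,-0.009,0,0,0]

```text
t: 4.65
eef_pos: [0.492, 0.0726, 0.3172]
tcp_rot: [0.723, 0.691, 0.0, 0.0]
ft_force: [4.4, -3.1, -7.9]
gripper_width: 0.0188
finger_force: 58.8
```

apply_moves:
  motion:
    - [0.016,0,-0.008,0,0,0]
    - [0.016,0,-0.008,0,0,0]
    - [0.017,0,-0.008,0,0,0]
    - [0.017,0,-0.006,0,0,0]
    - [0.017,0,-0.007,0,0,0]
    - [0.018,0,-0.005,0,0,0]
    - [0.017,0,-0.005,0,0,0]
    - [0.018,0,-0.005,0,0,0]

```text
t: 5.32
eef_pos: [0.4945, 0.1268, 0.3378]
tcp_rot: [0.722, 0.691, -0.0, 0.001]
ft_force: [7.1, -4.3, -9.5]
gripper_width: 0.0191
finger_force: 58.8
```

Run:
```python
from h import *
cap('side','e.png');o=env.get_obs();print(o['t'],o['eef_pos'],o['ft_force'],o['gripper_width'])
```

```text
5.3667 [0.49452422 0.12771952 0.33804128] [ 4.76292522 -2.76332973 -4.26502218] 0.01864178692957096
```

View pics/e.png

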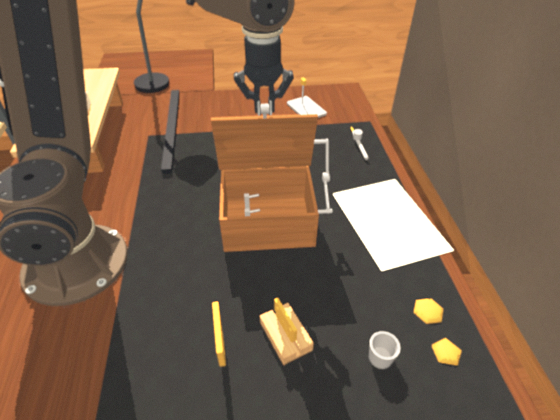

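Lid is up at about 1.34 rad. The knuckle is at (326,178) and the pins are visible at (251,200). I'll plan the release and the approach to the knuckle.

```bash
sed -i 's/^C0=.*/C0=np.array([.4925,.0813,0]); CY=-2.7/' h.py
python3 - <<'E'
from h import *
f=np.load('side.npz');c={k:f[k] for k in f.files};d=f['d']
I=R.from_euler('z',CY,degrees=True).inv()
for u,v in((325,177),(327,178),(326,180),(326,160),(327,195),(322,211)): print(u,v,(1000*I.apply(pt(c,u,v,d[v,u])-C0)).round(1))
o=env.get_obs();k=1000*I.apply(o['eef_pos']-C0);print('knob case',k,'theta',np.arctan2(k[2]-125,95-k[1]))
q=np.load('cmd.npy');q[0]-=.0016;np.save('cmd.npy',q)
k=kn(1.34);L=np.radians(35);b=np.array([0,-np.sin(L),np.cos(L)])  # back direction in case
t=np.array([155,*k])
plan([(q[:3]+[0,0,.07],ori(CY),5),(case(155,-110,330),ori(CY,20),8),(case(*(t+90*b)),ori(CY,35),5)])
E
```

```text
325 177 [152.   17.4 141.6]
327 178 [156.2  11.5 142.9]
326 180 [153.9  10.4 137.2]
326 160 [155.5  42.4 177.4]
327 195 [152.5 -25.3 117.4]
322 211 [135.4 -62.7  97.9]
knob case [-1.64688321e-01  4.64633463e+01  3.38041280e+02] theta 1.3467923023310298
[[0,0,-.035,0,0,0],[0,0,-.035,0,0,0],[0,0,-.035,0,0,0],[0,0,-.035,0,0,0],[0,0,-.035,0,0,.001],[-.048,.048,.024,0,.014,0],[-.05,.049,.022,0,.014,0],[-.05,.048,.02,0,.014,0]]
[[-.051,.049,.018,0,.014,0],[-.052,.048,.015,0,.014,0],[-.053,.049,.013,0,.014,0],[-.053,.048,.011,0,.014,0],[-.054,.049,.008,0,.013,0],[.018,0,.068,0,.017,0],[.014,0,.069,0,.017,0],[.01,0,.069,0,.016,0]]
[[.007,0,.07,0,.017,0],[.003,0,.07,0,.016,0]]
18 end [0.646  0.0436 0.2143]
```

apply_moves:
  motion:
    - [0,0,0,0,0,0]
    - [0,0,0,0,0,0]
    - [0,0,0,0,0,0]
  jaw: 0

```text
t: 5.62
eef_pos: [0.494, 0.1268, 0.338]
tcp_rot: [0.722, 0.691, 0.0, -0.0]
ft_force: [-0.5, 0.1, 0.4]
gripper_width: 0.0426
finger_force: 0.0
```

apply_moves:
  motion:
    - [0,0,-0.035,0,0,0]
    - [0,0,-0.035,0,0,0]
    - [0,0,-0.035,0,0,0]
    - [0,0,-0.035,0,0,0]
    - [0,0,-0.035,0,0,0.001]
    - [-0.048,0.048,0.024,0,0.014,0]
    - [-0.05,0.049,0.022,0,0.014,0]
    - [-0.05,0.048,0.02,0,0.014,0]
  jaw: -0.2

```text
t: 6.28
eef_pos: [0.5498, 0.0655, 0.3792]
tcp_rot: [0.722, 0.689, 0.049, -0.046]
ft_force: [0.5, 0.6, -0.3]
gripper_width: 0.0344
finger_force: 0.0
```

apply_moves:
  motion:
    - [-0.051,0.049,0.018,0,0.014,0]
    - [-0.052,0.048,0.015,0,0.014,0]
    - [-0.053,0.049,0.013,0,0.014,0]
    - [-0.053,0.048,0.011,0,0.014,0]
    - [-0.054,0.049,0.008,0,0.013,0]
    - [0.018,0,0.068,0,0.017,0]
    - [0.014,0,0.069,0,0.017,0]
    - [0.01,0,0.069,0,0.016,0]

```text
t: 6.95
eef_pos: [0.6444, 0.0116, 0.26]
tcp_rot: [0.701, 0.667, 0.182, -0.173]
ft_force: [0.6, 0.7, -1.1]
gripper_width: 0.0341
finger_force: 0.0
```

apply_moves:
  motion:
    - [0.007,0,0.07,0,0.017,0]
    - [0.003,0,0.07,0,0.016,0]
    - [0,0,0,0,0,0]

```text
t: 7.2
eef_pos: [0.644, 0.0453, 0.2101]
tcp_rot: [0.69, 0.657, 0.216, -0.211]
ft_force: [-0.9, -0.6, -1.1]
gripper_width: 0.0343
finger_force: 0.0
```

Run:
```python
from h import *
cap('wrist','f.png');o=env.get_obs();print(o['t'],o['eef_pos'],o['ft_force'],o['gripper_width'])
f=np.load('wrist.npz')
cv2.imwrite('pics/f.png',f['p'][:,:,::-1])
```

```text
7.25 [0.64494472 0.0440358  0.21271867] [ 0.60807439 -0.86383397 -0.26819798] 0.033871613368500086
```

View pics/f.png

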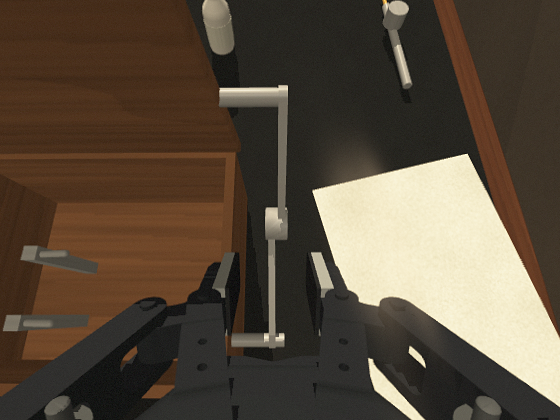

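Knuckle at (276,223) is centred between the fingers at (232) and (320). The pins' tips are at (95,267) and (87,322).

Run:
```python
from h import *
f=np.load('wrist.npz');c={k:f[k] for k in f.files};d=f['d']
I=R.from_euler('z',CY,degrees=True).inv()
for u,v in((267,223),(276,223),(285,223),(276,212),(276,234),(90,266),(82,322),(60,261),(50,322)): print(u,v,(1000*I.apply(pt(c,u,v,d[v,u])-C0)).round(1))
k=kn(1.34);L=np.radians(35);b=np.array([0,-np.sin(L),np.cos(L)])
t=np.array([155,*k])
plan([(case(*t),ori(CY,35),8)])
```

```text
267 223 [149.7  19.2 148. ]
276 223 [156.   18.9 149.1]
285 223 [162.3  18.7 149.7]
276 212 [156.   27.6 147.1]
276 234 [156.   12.  145.1]
90 266 [-46.1   6.7  23.1]
82 322 [-45.4 -51.   20.3]
60 261 [-46.6   4.4  70.8]
50 322 [-21.4 -48.6 102.8]
[[0,0,.028,0,0,0],[0,0,.028,0,0,0],[0,0,.028,0,0,0],[0,0,.028,0,0,0],[0,0,.028,0,0,0],[0,0,.028,0,0,0],[0,0,.029,0,0,0],[0,0,.028,0,0,0]]
8 end [0.6485 0.0951 0.1405]
```

apply_moves:
  motion:
    - [0,0.001,0.028,0,0,0]
    - [0,0.001,0.028,0,0,0]
    - [0,0,0.028,0,0,0]
    - [0,0,0.028,0,0,0]
    - [0,0,0.028,0,0,0]
    - [0,0,0.028,0,0,0]
    - [0,0,0.028,0,0,0]
    - [0,0,0.028,0,0,0]

```text
t: 7.92
eef_pos: [0.6489, 0.0956, 0.1401]
tcp_rot: [0.69, 0.659, 0.217, -0.207]
ft_force: [-0.4, 0.6, -0.4]
gripper_width: 0.0346
finger_force: 0.0
```

apply_moves:
  motion:
    - [0,0,0,0,0,0]
    - [0,0,0,0,0,0]
    - [0,0,0,0,0,0]
    - [0,0,0,0,0,0]
  jaw: -1

```text
t: 8.25
eef_pos: [0.6483, 0.0953, 0.1405]
tcp_rot: [0.69, 0.659, 0.217, -0.208]
ft_force: [-1.5, 6.5, -8.5]
gripper_width: 0.0148
finger_force: 58.9
```

Run:
```python
from h import *
o=env.get_obs();I=R.from_euler('z',CY,degrees=True).inv()
print(o['t'],1000*I.apply(o['eef_pos']-C0),o['ft_force'],o['gripper_width'],o['finger_force'])
q=np.load('cmd.npy');q[:3]+=R.from_quat(q[3:]).apply([0,.0008,0]);np.save('cmd.npy',q)
# circle about foot
a0=np.arctan2(140.5-95,21.1+60); a1=np.arctan2(161.7-95,5+60)
print(a0,a1)
plan([(case(156,-60+93*np.cos(a),95+93*np.sin(a)),ori(CY,35),1) for a in np.linspace(a0,a1,13)[1:]])
```

```text
8.25 [154.96694228  21.29127518 140.53698922] [-1.5071786   6.54209302 -8.53882821] 0.014789314145097153 58.90993058681488
0.5112764621176332 0.7983055710786937
[[0,0,-.006,0,0,0],[.001,0,-.005,0,0,0],[0,0,-.006,0,0,0],[0,0,-.005,0,0,0],[0,0,-.006,0,0,0],[0,0,-.005,0,0,0],[0,0,-.006,0,0,0],[-.001,0,-.005,0,0,0]]
[[-.001,0,-.006,0,0,0],[0,0,-.006,0,0,0],[-.001,0,-.005,0,0,0],[-.001,0,-.006,0,0,0]]
12 end [0.6485 0.0788 0.1618]
```

apply_moves:
  motion:
    - [0,0,-0.006,0,0,0]
    - [0.001,0,-0.005,0,0,0]
    - [0,0,-0.006,0,0,0]
    - [0,0,-0.005,0,0,0]
    - [0,0,-0.006,0,0,0]
    - [0,0,-0.005,0,0,0]
    - [0,0,-0.006,0,0,0]
    - [-0.001,0,-0.005,0,0,0]

```text
t: 8.92
eef_pos: [0.6479, 0.0858, 0.1556]
tcp_rot: [0.69, 0.659, 0.217, -0.208]
ft_force: [-1.5, 12.0, -4.1]
gripper_width: 0.0149
finger_force: 58.6
```

apply_moves:
  motion:
    - [-0.001,0,-0.006,0,0,0]
    - [0,0,-0.006,0,0,0]
    - [-0.001,0,-0.005,0,0,0]
    - [-0.001,0,-0.006,0,0,0]
    - [0,0,0,0,0,0]

```text
t: 9.33
eef_pos: [0.6476, 0.0795, 0.1631]
tcp_rot: [0.69, 0.659, 0.217, -0.208]
ft_force: [-3.9, 8.7, 1.1]
gripper_width: 0.0146
finger_force: 59.1
```

```bash
cat > st.py <<'E'
from h import *
o=env.get_obs();I=R.from_euler('z',CY,degrees=True).inv()
print(o['t'],(1000*I.apply(o['eef_pos']-C0)).round(1),o['ft_force'].round(1),o['gripper_width'].round(4),o['finger_force'])
E
python3 st.py
```

```text
Traceback (most recent call last):
  File "st.py", line 3, in <module>
    print(o['t'],(1000*I.apply(o['eef_pos']-C0)).round(1),o['ft_force'].round(1),o['gripper_width'].round(4),o['finger_force'])
                                                                                 ^^^^^^^^^^^^^^^^^^^^^^^^
AttributeError: 'float' object has no attribute 'round'
```

apply_moves:
  motion:
    - [0,0,-0.004,0,0,0]
    - [0,0,-0.004,0,0,0]
    - [0,0,0,0,0,0]

```text
t: 9.58
eef_pos: [0.6475, 0.0774, 0.1654]
tcp_rot: [0.69, 0.659, 0.217, -0.208]
ft_force: [-3.6, 7.8, -1.2]
gripper_width: 0.0149
finger_force: 58.9
```

```bash
sed -i 's/.round(4)//' st.py; python3 st.py
```

```text
9.5833 [155.    3.4 165.4] [-3.6  7.8 -1.2] 0.014851638603671821 58.898547291755676
```

apply_moves:
  motion:
    - [-0.002,0,-0.004,0,0,0]
    - [-0.002,0,-0.004,0,0,0]
    - [0,0,0,0,0,0]
    - [0,0,0,0,0,0]

```text
t: 9.92
eef_pos: [0.6474, 0.0764, 0.1662]
tcp_rot: [0.69, 0.658, 0.217, -0.209]
ft_force: [4.4, 25.9, -12.7]
gripper_width: 0.015
finger_force: 60.8
```

```bash
python3 st.py
python3 - <<'E'
from h import *
for n in('wrist','side'):cap(n)
a=np.load('wrist.npz')['p'];b=np.load('side.npz')['p'][90:230,190:350]
cv2.imwrite('pics/g.png',np.hstack([cv2.resize(a[140:320,180:370],(400,380)),cv2.resize(b,(400,380))])[:,:,::-1])
E
```

```text
9.9167 [154.9   2.4 166.2] [  4.4  25.9 -12.7] 0.014991569679848018 60.791128277778625
```

View pics/g.png

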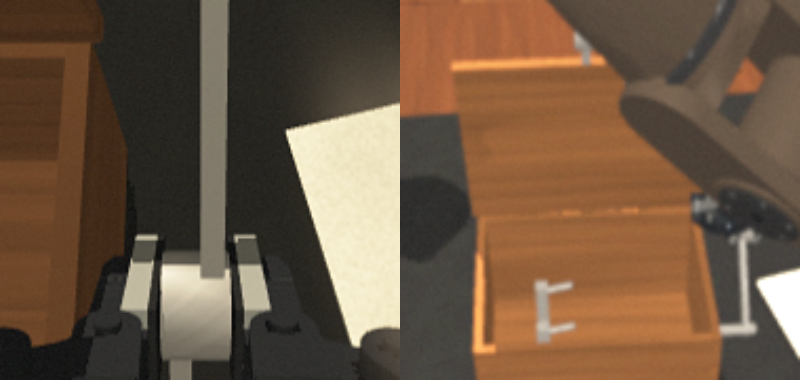

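The left crop shows the knuckle gripped, and the right one shows the lid upright with the pins at (570,287) and (572,327). The force rose to 29 N, so the stay is against its stop. I'll release it and look down on the pins.

Run:
```python
from h import *
o=env.get_obs();q=np.load('cmd.npy')
L=np.radians(35);b=np.array([0,-np.sin(L),np.cos(L)])
p=o['eef_pos'];r=R.from_quat(o['tcp_rot'])
I=R.from_euler('z',CY,degrees=True);
plan([(p+I.apply(.08*b),ori(CY,35),5),(case(-38,-95,215),ori(CY,0),9)],start=(p,r))
```

```text
[[0,0,-.04,0,0,0],[0,0,-.04,0,0,0],[0,0,-.04,0,0,0],[0,0,-.04,0,0,0],[0,-.001,-.04,-.001,-.001,0],[-.014,-.054,-.004,0,-.022,0],[-.015,-.053,-.003,0,-.022,0],[-.015,-.054,-.003,0,-.021,0]]
[[-.015,-.053,-.001,0,-.022,0],[-.015,-.054,-.001,0,-.021,0],[-.015,-.053,.001,0,-.022,0],[-.015,-.054,.002,0,-.021,0],[-.015,-.053,.002,0,-.022,0],[-.014,-.054,.003,0,-.021,0]]
14 end [ 0.45   -0.0117  0.2152]
```

apply_moves:
  motion:
    - [0,0,0.004,0,0,0]
    - [0,0,0,0,0,0]
    - [0,0,0,0,0,0]
  jaw: -0.2

```text
t: 10.27
eef_pos: [0.6483, 0.0741, 0.1659]
tcp_rot: [0.69, 0.658, 0.217, -0.207]
ft_force: [-1.0, -0.2, -0.1]
gripper_width: 0.0343
finger_force: 0.0
```

```bash
python3 st.py
```

```text
10.2667 [156.    0.2 165.9] [-1.  -0.2 -0.1] 0.034342391364701484 0.0
```

apply_moves:
  motion:
    - [0,0,-0.04,0,0,0]
    - [0,0,-0.04,0,0,0]
    - [0,0,-0.04,0,0,0]
    - [0,0,-0.04,0,0,0]
    - [0,0,-0.04,0,0,0]
    - [-0.014,-0.054,-0.004,0,-0.022,0]
    - [-0.015,-0.053,-0.003,0,-0.022,0]
    - [-0.015,-0.054,-0.003,0,-0.021,0]

```text
t: 10.93
eef_pos: [0.5801, 0.0133, 0.2259]
tcp_rot: [0.709, 0.676, 0.145, -0.137]
ft_force: [0.3, -0.9, -0.9]
gripper_width: 0.0339
finger_force: 0.0
```

apply_moves:
  motion:
    - [-0.015,-0.053,-0.001,0,-0.022,0]
    - [-0.015,-0.054,-0.001,0,-0.021,0]
    - [-0.015,-0.053,0.001,0,-0.022,0]
    - [-0.015,-0.054,0.002,0,-0.021,0]
    - [-0.015,-0.053,0.002,0,-0.022,0]
    - [-0.014,-0.054,0.003,0,-0.021,0]
    - [0,0,0,0,0,0]
    - [0,0,0,0,0,0]
  jaw: 0

```text
t: 11.6
eef_pos: [0.4507, -0.0134, 0.2155]
tcp_rot: [0.724, 0.69, 0.001, 0.001]
ft_force: [0.3, -1.2, 0.8]
gripper_width: 0.0424
finger_force: 0.0
```

```bash
python3 st.py
python3 - <<'E'
from h import *
cap('wrist');cap('side')
f=np.load('wrist.npz')['p'][:,:,::-1];s=np.load('side.npz')['p'][100:250,200:350,::-1]
cv2.imwrite('pics/i.png',np.hstack([f[100:400,:400],cv2.resize(s,(300,300))]))
E
```

```text
11.6 [-37.3 -96.6 215.5] [ 0.3 -1.2  0.8] 0.04242961525086908 0.0
```

View pics/i.png

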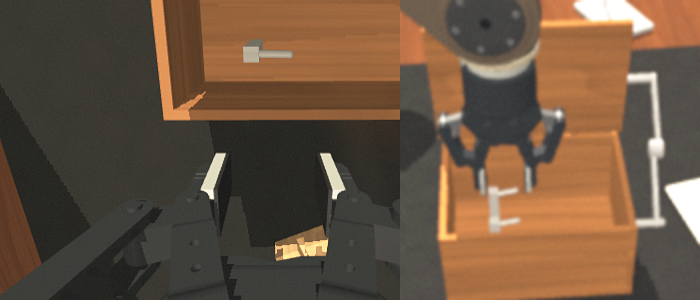

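The left crop shows pin1 from its post at (252,152 full frame) to its tip at (292,155). The right crop shows the lid standing by itself with the stay straight.

Run:
```python
from h import *
I=R.from_euler('z',CY,degrees=True).inv()
f=np.load('wrist.npz');c={k:f[k] for k in f.files};p,d=f['p'],f['d']
P=1000*I.apply((cloud(p,d,c)-C0).reshape(-1,3)).reshape(420,560,3)
hsv=cv2.cvtColor(p,cv2.COLOR_RGB2HSV);sat=hsv[...,1]
m=(P[...,2]>88)&(P[...,2]<110)&(abs(P[...,0]+38)<25)&(d>0)&(sat<90)
for y0 in(-48,8):
    k=m&(abs(P[...,1]-y0)<14);v,u=np.where(k);Q=P[k]
    for a,b in((-60,-50),(-50,-40),(-40,-34),(-34,-28),(-28,-18)):
        s=(Q[:,0]>a)&(Q[:,0]<b)
        if s.sum():print(y0,(a,b),s.sum(),Q[s].mean(0).round(1),'y',Q[s][:,1].min().round(1),Q[s][:,1].max().round(1),'px',u[s].min(),u[s].max(),v[s].min(),v[s].max())
    print('tip x',Q[:,0].max(),'px',u.max())
# case wall outer check: -x wall top rim at z=120
m2=(abs(P[...,2]-120)<3)&(d>0);print('rim -y front y', np.percentile(P[m2&(P[...,0]>-90)&(P[...,0]<60)&(P[...,1]<-60)][:,1],[2,50,98]),'left x',np.percentile(P[m2&(P[...,0]<-90)&(P[...,1]>-70)&(P[...,1]<40)][:,0],[2,50,98]))
f=np.load('side.npz');c={k:f[k] for k in f.files};d=f['d']
P=1000*I.apply((cloud(f['p'],d,c)-C0).reshape(-1,3)).reshape(420,560,3)
hsv=cv2.cvtColor(f['p'],cv2.COLOR_RGB2HSV)
k=(abs(P[...,0]-155)<9)&(hsv[...,1]<60)&(P[...,2]>90)&(P[...,2]<230)&(P[...,1]>-70)&(P[...,1]<95)
Q=P[k]; 
for z in range(95,225,10):
    s=abs(Q[:,2]-z)<5; 
    if s.any(): print(z,Q[s].mean(0).round(1))
```

```text
-48 (-60, -50) 197 [-54.3 -48.9 101.9] y -55.2 -43.2 px 243 254 146 162
-48 (-50, -40) 145 [-45.8 -49.   99.5] y -55.2 -43.3 px 255 267 146 162
-48 (-40, -34) 60 [-36.9 -48.9  99.6] y -51.8 -46.2 px 268 275 150 157
-48 (-34, -28) 54 [-31.2 -49.  101. ] y -51.6 -46.3 px 275 282 150 157
-48 (-28, -18) 69 [-24.4 -49.  102.2] y -51.5 -46.7 px 283 293 151 157
tip x -20.090726848981127 px 293
8 (-60, -50) 245 [-54.4   6.2 101.6] y 0.7 12.7 px 241 253 67 86
8 (-50, -40) 173 [-46.2   6.5  99.6] y 0.7 12.6 px 253 267 67 86
8 (-40, -34) 74 [-36.9   6.7  99.8] y 4.1 9.7 px 267 275 72 80
8 (-34, -28) 72 [-30.9   6.7 100.8] y 4.0 9.8 px 276 283 72 80
8 (-28, -18) 90 [-24.4   6.6 102. ] y 4.0 9.5 px 284 294 72 80
tip x -20.446262870425098 px 294
rim -y front y [-95.85896284 -91.74333629 -88.12870882] left x [-118.88878454 -114.42341425 -110.58388845]
95 [153.4 -62.7  96.6]
105 [151.4 -57.2 104.1]
115 [149.8 -44.5 114.3]
125 [150.3 -36.2 124.1]
135 [151.1 -27.3 135.5]
145 [150.2 -16.7 145.4]
155 [151.2  -4.1 156. ]
165 [1.537e+02 1.000e-01 1.660e+02]
175 [155.2   7.6 173.4]
185 [157.5  30.3 185.5]
195 [156.9  43.8 196.1]
205 [157.7  55.6 206.1]
215 [155.3  69.1 216.1]
```

Locked, measured: the lower link is at 0.80 rad and the upper at 0.66 rad. Now to the shield.

Run:
```python
from h import *
plan([([.512,-.3065,.19],ori(20.6,0),11)])
```

```text
[[-.066,.017,.006,0,0,-.012],[-.067,.015,.006,0,0,-.012],[-.067,.012,.006,0,0,-.012],[-.068,.01,.006,0,0,-.012],[-.068,.007,.006,0,0,-.012],[-.068,.004,.006,0,0,-.012],[-.069,.002,.005,0,0,-.012],[-.068,-.001,.006,0,0,-.011]]
[[-.069,-.003,.005,0,0,-.012],[-.068,-.005,.006,0,0,-.011],[-.068,-.008,.005,0,0,-.012]]
11 end [ 0.5119 -0.3064  0.19  ]
```

apply_moves:
  motion:
    - [-0.066,0.017,0.006,0,0,-0.012]
    - [-0.067,0.015,0.006,0,0,-0.012]
    - [-0.067,0.012,0.006,0,0,-0.012]
    - [-0.068,0.01,0.006,0,0,-0.012]
    - [-0.068,0.007,0.006,0,0,-0.012]
    - [-0.068,0.004,0.006,0,0,-0.012]
    - [-0.069,0.002,0.005,0,0,-0.012]
    - [-0.068,-0.001,0.006,0,0,-0.011]

```text
t: 12.37
eef_pos: [0.4964, -0.23, 0.1956]
tcp_rot: [0.613, 0.79, 0.001, 0.0]
ft_force: [0.9, 0.7, -0.4]
gripper_width: 0.0424
finger_force: 0.0
```

apply_moves:
  motion:
    - [-0.069,-0.003,0.005,0,0,-0.012]
    - [-0.068,-0.005,0.006,0,0,-0.011]
    - [-0.068,-0.008,0.005,0,0,-0.012]
    - [0,0,0,0,0,0]
    - [0,0,0,0,0,0]
    - [0,0,0,0,0,0]

```text
t: 12.87
eef_pos: [0.5127, -0.3081, 0.189]
tcp_rot: [0.569, 0.822, 0.0, -0.0]
ft_force: [0.4, 0.1, 0.3]
gripper_width: 0.0424
finger_force: 0.0
```

```bash
python3 st.py
python3 - <<'E'
from h import *
cap('wrist','j.png')
f=np.load('wrist.npz');c={k:f[k] for k in f.files};p,d=f['p'],f['d']
P=cloud(p,d,c)*1000
o=env.get_obs();print(o['eef_pos'],R.from_quat(o['tcp_rot']).as_euler('zyx',degrees=True))
hsv=cv2.cvtColor(p,cv2.COLOR_RGB2HSV);print(hsv[200:230:10,250:300:10])
k=(P[...,2]>78)&(P[...,2]<92)&(d>0)&(hsv[...,1]>80)&(abs(P[...,0]-494)<60)&(abs(P[...,1]+260)<60)
Q=P[k];r=cv2.minAreaRect(Q[:,:2].astype(np.float32));print(len(Q),r,cv2.boxPoints(r),np.median(Q[:,2]))
v,u=np.where(k);print(cv2.minAreaRect(np.c_[u,v].astype(np.float32)))
E
```

```text
12.8667 [  38.5 -388.1  189. ] [0.4 0.1 0.3] 0.04242747283835624 0.0
[ 0.5127656  -0.30768041  0.18924436] [-1.10673712e+02 -4.38156573e-03 -1.79959035e+02]
[[[ 25  91 255]
  [ 16 128 220]
  [ 26 133 255]
  [ 23 100 254]
  [ 24  96 254]]

 [[ 30  30  43]
  [ 25  37  41]
  [ 21  44  58]
  [ 20  38  40]
  [ 30  19  40]]

 [[ 20  39  39]
  [ 36  33  39]
  [ 21  54  47]
  [ 38  49  42]
  [ 26  47  38]]]
1273 ((495.92791748046875, -260.2049865722656), (7.765277862548828, 83.73298645019531), 20.81417465209961) [[ 477.4219  -222.45045]
 [ 507.17545 -300.7188 ]
 [ 514.43396 -297.95953]
 [ 484.6804  -219.69116]] 85.15186308806052
((272.9999694824219, 147.49998474121094), (114.99998474121094, 9.999998092651367), 90.0)
```

View pics/j.png

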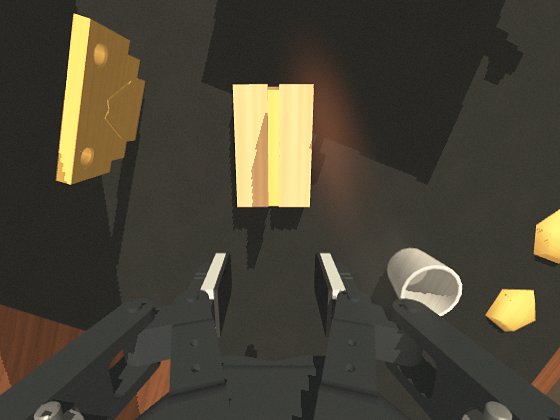

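The wrist view shows the small shield upright in the rest at (273,147), the larger shield on the left at (100,100) and the cup at (425,280). Grasping with a 12° lean next.

Run:
```python
from h import *
s=plan([([.4959,-.2602,.16],ori(20.8,12),5),([.4959,-.2602,.07],ori(20.8,12),7)])
```

```text
[[.024,.001,.015,0,.013,0],[.024,.001,.016,0,.013,0],[.023,0,.017,0,.014,0],[.023,.001,.018,0,.013,0],[.021,0,.019,0,.014,-.001],[-.007,0,.031,0,0,0],[-.007,0,.031,0,0,0],[-.007,0,.032,0,0,0]]
[[-.006,0,.031,0,0,0],[-.007,0,.032,0,0,0],[-.006,0,.031,0,0,0],[-.007,0,.032,0,0,0]]
12 end [ 0.4959 -0.2604  0.0699]
```

apply_moves:
  motion:
    - [0.024,0.001,0.015,0,0.013,0]
    - [0.024,0.001,0.016,0,0.013,0]
    - [0.023,0,0.017,0,0.014,0]
    - [0.023,0.001,0.018,0,0.013,0]
    - [0.021,0,0.019,0,0.014,-0.001]
    - [-0.007,0,0.031,0,0,0]
    - [-0.007,0,0.031,0,0,0]
    - [-0.007,0,0.032,0,0,0]

```text
t: 13.58
eef_pos: [0.4969, -0.2616, 0.1205]
tcp_rot: [0.564, 0.819, 0.06, -0.086]
ft_force: [-0.1, -0.1, -0.4]
gripper_width: 0.0425
finger_force: 0.0
```

apply_moves:
  motion:
    - [-0.006,0,0.031,0,0,0]
    - [-0.007,0,0.032,0,0,0]
    - [-0.006,0,0.031,0,0,0]
    - [-0.007,0,0.032,0,0,0]
    - [0,0,0,0,0,0]
    - [0,0,0,0,0,0]
    - [0,0,0,0,0,0]
    - [0,0,0,0,0,0]

```text
t: 14.25
eef_pos: [0.4971, -0.2621, 0.0702]
tcp_rot: [0.564, 0.819, 0.06, -0.086]
ft_force: [-0.2, -0.5, 0.3]
gripper_width: 0.0426
finger_force: 0.0
```

```bash
python3 st.py; python3 -c "
from h import *
print(env.get_obs()['eef_pos'],(ori(20.8,12).inv()*R.from_quat(env.get_obs()['tcp_rot'])).as_rotvec(degrees=True))"
```

```text
14.25 [  20.7 -342.8   70.2] [-0.2 -0.5  0.3] 0.04256421500144204 0.0
[ 0.49705345 -0.26210156  0.07018009] [-0.05884982  0.00110628 -0.1030421 ]
```

apply_moves:
  motion:
    - [0.005,-0.001,0,0,0,0]
    - [0,0,0,0,0,0]

```text
t: 14.42
eef_pos: [0.4956, -0.2602, 0.0703]
tcp_rot: [0.564, 0.819, 0.06, -0.086]
ft_force: [-0.5, 0.2, -0.1]
gripper_width: 0.0428
finger_force: 0.0
```

apply_moves:
  motion:
    - [0,0,0,0,0,0]
    - [0,0,0,0,0,0]
    - [0,0,0,0,0,0]
    - [0,0,0,0,0,0]
    - [0,0,0,0,0,0]
  jaw: -1

```text
t: 14.83
eef_pos: [0.4957, -0.2605, 0.0699]
tcp_rot: [0.564, 0.819, 0.06, -0.086]
ft_force: [-0.8, -0.3, 3.9]
gripper_width: 0.0071
finger_force: 58.8
```

Run:
```python
from h import *
o=env.get_obs();p=o['eef_pos'];r=R.from_quat(o['tcp_rot']);print(o['t'],p,o['ft_force'],o['gripper_width'],o['finger_force'])
print('shield centre along tool x rel TCP mm',1000*r.inv().apply(np.array([.4959,-.2602,p[2]])-p))
q=case(-5,-21.2,170)
plan([(p+[0,0,.11],r,6),(q,ori(CY,12),11)],start=(p,r))
```

```text
14.8333 [ 0.49568497 -0.26048287  0.06993538] [-0.77446129 -0.28601911  3.86674662] 0.0071205070738321165 58.797771111130714
shield centre along tool x rel TCP mm [0.18348406 0.30171914 0.0394067 ]
[[.01,0,-.045,0,0,0],[.009,0,-.045,0,0,0],[.01,0,-.045,0,0,0],[.009,0,-.045,0,0,0],[.01,0,-.044,0,0,0],[.009,0,-.045,0,0,0],[.067,.024,.017,-.002,0,.012],[.068,.021,.017,-.003,0,.012]]
[[.068,.019,.017,-.002,0,.012],[.069,.016,.017,-.003,0,.012],[.07,.013,.017,-.002,0,.011],[.07,.011,.017,-.003,0,.012],[.071,.008,.017,-.002,0,.011],[.071,.005,.017,-.003,0,.012],[.071,.003,.018,-.002,0,.011],[.071,0,.017,-.003,0,.012]]
[[.07,-.003,.018,-.002,0,.011]]
17 end [0.4866 0.0603 0.1699]
```

Run:
```python
from h import *
o=env.get_obs();p=o['eef_pos'];r=R.from_quat(o['tcp_rot'])
plan([(p+[0,0,.16],r,7),(case(-3,-21.2,230),ori(CY,12),11),(case(-3,-21.2,115),ori(CY,12),8)],start=(p,r))
```

```text
[[.012,0,-.056,0,0,0],[.012,0,-.056,0,0,0],[.012,0,-.056,0,0,0],[.012,0,-.056,0,0,0],[.012,0,-.056,0,0,0],[.012,0,-.056,0,0,0],[.011,0,-.055,0,0,0],[.067,.024,.014,-.002,0,.012]]
[[.068,.022,.015,-.003,0,.012],[.069,.019,.015,-.002,0,.012],[.07,.016,.015,-.003,0,.012],[.07,.014,.015,-.002,0,.011],[.071,.011,.015,-.003,0,.012],[.071,.008,.015,-.002,0,.011],[.071,.006,.015,-.003,0,.012],[.071,.003,.015,-.002,0,.011]]
[[.071,.001,.015,-.003,0,.012],[.072,-.002,.015,-.002,0,.011],[-.008,0,.035,0,0,0],[-.007,0,.035,0,0,0],[-.008,0,.035,0,0,0],[-.007,0,.035,0,0,0],[-.008,0,.035,0,0,0],[-.007,0,.035,0,0,0]]
[[-.008,0,.036,0,0,0],[-.007,0,.035,0,0,0]]
26 end [0.4886 0.0604 0.1151]
```

apply_moves:
  motion:
    - [0.012,0,-0.056,0,0,0]
    - [0.012,0,-0.056,0,0,0]
    - [0.012,0,-0.056,0,0,0]
    - [0.012,0,-0.056,0,0,0]
    - [0.012,0,-0.056,0,0,0]
    - [0.012,0,-0.056,0,0,0]
    - [0.011,0,-0.055,0,0,0]
    - [0.067,0.024,0.014,-0.002,0,0.012]

```text
t: 15.5
eef_pos: [0.4963, -0.2351, 0.2332]
tcp_rot: [0.581, 0.808, 0.061, -0.082]
ft_force: [0.3, 0.3, -1.4]
gripper_width: 0.0071
finger_force: 58.7
```

apply_moves:
  motion:
    - [0.068,0.022,0.015,-0.003,0,0.012]
    - [0.069,0.019,0.015,-0.002,0,0.012]
    - [0.07,0.016,0.015,-0.003,0,0.012]
    - [0.07,0.014,0.015,-0.002,0,0.011]
    - [0.071,0.011,0.015,-0.003,0,0.012]
    - [0.071,0.008,0.015,-0.002,0,0.011]
    - [0.071,0.006,0.015,-0.003,0,0.012]
    - [0.071,0.003,0.015,-0.002,0,0.011]

```text
t: 16.17
eef_pos: [0.4891, 0.0034, 0.2295]
tcp_rot: [0.694, 0.712, 0.073, -0.076]
ft_force: [1.8, -0.7, -0.9]
gripper_width: 0.0074
finger_force: 58.6
```

apply_moves:
  motion:
    - [0.071,0.001,0.015,-0.003,0,0.012]
    - [0.072,-0.002,0.015,-0.002,0,0.011]
    - [0,0,0,0,0,0]
    - [0,0,0,0,0,0]
    - [0,0,0,0,0,0]
    - [0,0,0,0,0,0]

```text
t: 16.67
eef_pos: [0.4888, 0.0597, 0.2297]
tcp_rot: [0.72, 0.686, 0.076, -0.073]
ft_force: [0.1, 0.4, -1.4]
gripper_width: 0.0075
finger_force: 58.6
```

```bash
python3 st.py
python3 - <<'E'
from h import *
cap('wrist','k.png')
o=env.get_obs();p=o['eef_pos'];r=R.from_quat(o['tcp_rot']);print((ori(CY,12).inv()*r).as_rotvec(degrees=True))
plan([(case(-3,-21.2,115),ori(CY,12),8)],start=(p,r))
E
```

```text
16.6667 [ -2.7 -21.7 229.7] [ 0.1  0.4 -1.4] 0.0074904688240344025 58.59679039567709
[0.02377919 0.0414479  0.028186  ]
[[-.007,0,.035,0,0,0],[-.007,0,.035,0,0,0],[-.007,0,.035,0,0,0],[-.007,0,.035,0,0,0],[-.008,0,.035,0,0,0],[-.007,0,.035,0,0,0],[-.008,0,.035,0,0,0],[-.007,-.001,.036,0,0,0]]
8 end [0.4884 0.0604 0.1149]
```

View pics/k.png

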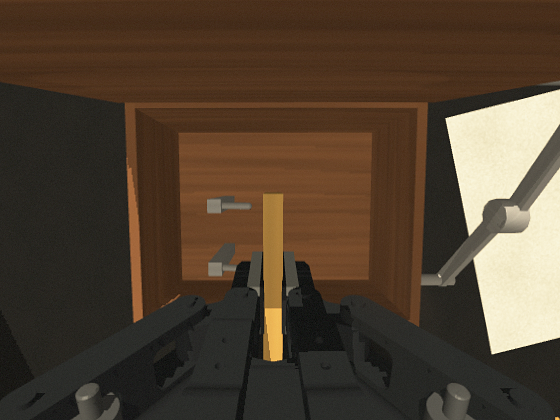

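The view shows the shield held upright between the fingers (272,195 to 272,360). Pin2 is at (248,206) and pin1 at (232,268), both left of the plate. The stay is locked on the right. That was my last picture, so I'll check the shield's top edge numerically.

Run:
```python
from h import *
I=R.from_euler('z',CY,degrees=True).inv()
f=np.load('wrist.npz');c={k:f[k] for k in f.files};p,d=f['p'],f['d']
P=1000*I.apply((cloud(p,d,c)-C0).reshape(-1,3)).reshape(420,560,3)
for v in(192,194,196,200,210,225,240,300,330,345,352,358): 
    Q=P[v,266:280]; print(v,np.median(Q,0).round(1))
# -> top edge line fit
k=np.zeros((420,560),bool);k[197:250,266:279]=1
Q=P[k];Q=Q[abs(Q[:,2]-np.median(Q[:,2]))<6];print('slope dz/dy',np.polyfit(Q[:,1],Q[:,2],1),'dx/dy',np.polyfit(Q[:,1],Q[:,0],1))
for nm,(u0,u1,v0,v1) in dict(pin2=(228,251,202,210),pin1=(226,236,264,272)).items():
    Q=P[v0:v1,u0:u1].reshape(-1,3);Q=Q[(Q[:,2]>90)&(Q[:,2]<108)];print(nm,len(Q),Q.mean(0).round(1),Q[:,1].min(),Q[:,1].max())
```

```text
192 [ -1.7  20.7 204. ]
194 [ -1.7  20.7 245. ]
196 [ -1.7  19.9 245. ]
200 [ -1.7  18.4 245. ]
210 [ -1.7  14.4 244.8]
225 [ -1.6   8.4 245.3]
240 [ -1.7   2.3 245. ]
300 [ -1.6 -22.6 245. ]
330 [ -1.6 -35.5 244.6]
345 [ -1.6 -41.9 244.9]
352 [ -1.6 -45.2 244.4]
358 [ -1.6 -47.6 244.9]
slope dz/dy [1.65672044e-03 2.44867420e+02] dx/dy [ 6.55591250e-04 -1.86661047e+00]
pin2 157 [-30.8   6.5 100.7] 3.4908930156328113 9.131739052270449
pin1 65 [-39.  -49.   99.1] -52.275268874036634 -46.557412380753874
```

apply_moves:
  motion:
    - [-0.007,0,0.035,0,0,0]
    - [-0.007,0,0.035,0,0,0]
    - [-0.007,0,0.035,0,0,0]
    - [-0.007,0,0.035,0,0,0]
    - [-0.008,0,0.035,0,0,0]
    - [-0.007,0,0.035,0,0,0]
    - [-0.008,0,0.035,0,0,0]
    - [-0.007,0,0.035,0,0,0]

```text
t: 17.38
eef_pos: [0.4889, 0.0602, 0.1147]
tcp_rot: [0.72, 0.686, 0.076, -0.072]
ft_force: [0.9, -0.4, -1.4]
gripper_width: 0.0071
finger_force: 58.7
```

apply_moves:
  motion:
    - [0,0,0,0,0,0]
    - [0,0,0,0,0,0]
    - [0,0,0,0,0,0]

```text
t: 17.63
eef_pos: [0.489, 0.0607, 0.116]
tcp_rot: [0.72, 0.686, 0.076, -0.072]
ft_force: [-0.2, 0.2, -0.6]
gripper_width: 0.0071
finger_force: 58.6
```

```bash
python3 st.py
python3 - <<'E'
from h import *
I=R.from_euler('z',CY,degrees=True).inv()
p,d,c=cap('wrist','l.png')
P=1000*I.apply((cloud(p,d,c)-C0).reshape(-1,3)).reshape(420,560,3)
hsv=cv2.cvtColor(p,cv2.COLOR_RGB2HSV)
k=(abs(P[...,2]-128)<5)&(abs(P[...,0]+3)<6)&(abs(P[...,1]+21)<50)&(d>0)&(hsv[...,1]>90)
Q=P[k];print('top edge',len(Q),Q.min(0).round(1),Q.max(0).round(1),np.median(Q,0).round(1))
if len(Q)>30:
    s=Q[:,1]>0; print(np.polyfit(Q[:,1],Q[:,2],1)); h=Q[abs(Q[:,1]-20)<8]
    if len(h): print('x range at y=20',np.percentile(h[:,0],[5,95]))
for y0 in(-49,7):
    m=(P[...,2]>88)&(P[...,2]<110)&(P[...,0]>-42)&(P[...,0]<-18)&(d>0)&(hsv[...,1]<90)&(abs(P[...,1]-y0)<10)
    Q=P[m];print(y0,len(Q),Q.mean(0).round(1) if len(Q) else '',(Q[:,1].min(),Q[:,1].max()) if len(Q) else '')
E
```

```text
17.6333 [ -2.5 -20.7 116. ] [-0.2  0.2 -0.6] 0.007052279024477053 58.60836882144213
top edge 3205 [ -5.4 -48.1 128.9] [  2.6  21.8 133. ] [ -1.6 -10.8 131.2]
[1.10236216e-03 1.31184429e+02]
x range at y=20 [-5.0384688   2.09297426]
-49 0  
7 480 [-31.2   7.  100.6] (np.float64(3.9202096263158848), np.float64(9.746981264667022))
```

Run:
```python
from h import *
o=env.get_obs();p=o['eef_pos'];r=R.from_quat(o['tcp_rot'])
plan([(case(-10,-21.5,100.3),ori(CY,12),4)],start=(p,r))
```

```text
[[-.003,-.005,.01,0,0,0],[-.002,-.005,.009,0,0,0],[-.003,-.004,.01,0,0,0],[-.002,-.005,.009,0,0,0]]
4 end [0.4815 0.0604 0.1005]
```

apply_moves:
  motion:
    - [-0.003,-0.005,0.01,0,0,0]
    - [-0.002,-0.005,0.009,0,0,0]
    - [-0.003,-0.004,0.01,0,0,0]
    - [-0.002,-0.005,0.009,0,0,0]
    - [0,0,0,0,0,0]
    - [0,0,0,0,0,0]
    - [0,0,0,0,0,0]
    - [0,0,0,0,0,0]

```text
t: 18.35
eef_pos: [0.4812, 0.0608, 0.0999]
tcp_rot: [0.719, 0.687, 0.076, -0.072]
ft_force: [-0.3, -0.5, -0.6]
gripper_width: 0.0074
finger_force: 58.6
```

```bash
python3 st.py
python3 - <<'E'
from h import *
o=env.get_obs();p=o['eef_pos'];r=R.from_quat(o['tcp_rot'])
plan([(case(-40,-21.5,94.2),ori(CY,12),16)],start=(p,r))
E
```

```text
18.35 [-10.4 -21.   99.9] [-0.3 -0.5 -0.6] 0.007398895178290214 58.60702022910118
[[0,-.005,.001,0,0,0],[0,-.005,.001,0,0,0],[0,-.005,.001,0,0,0],[0,-.005,.001,0,0,0],[0,-.005,.001,0,0,0],[0,-.004,.001,0,0,0],[0,-.005,.001,0,0,0],[0,-.004,.001,0,0,0]]
[[-.001,-.005,.001,0,0,0],[0,-.004,.001,0,0,0],[-.001,-.005,.001,0,0,0],[0,-.004,.001,0,0,0],[-.001,-.005,0,0,0,0],[0,-.004,.001,0,0,0],[-.001,-.005,0,0,0,0],[0,-.004,.001,0,0,0]]
16 end [0.4516 0.0618 0.0941]
```

apply_moves:
  motion:
    - [-0.001,-0.005,0.001,0,0,0]
    - [0,-0.005,0.001,0,0,0]
    - [0,-0.005,0.001,0,0,0]
    - [0,-0.005,0.001,0,0,0]
    - [0,-0.005,0.001,0,0,0]
    - [0,0,0,0,0,0]

```text
t: 18.85
eef_pos: [0.4706, 0.0613, 0.0977]
tcp_rot: [0.719, 0.687, 0.076, -0.073]
ft_force: [0.3, -0.3, -1.9]
gripper_width: 0.0075
finger_force: 58.6
```

apply_moves:
  motion:
    - [0,-0.005,0.001,0,0,0]
    - [0,-0.004,0.001,0,0,0]
    - [0,-0.004,0.001,0,0,0]
    - [0,0,0,0,0,0]
    - [0,0,0,0,0,0]

```text
t: 19.27
eef_pos: [0.4658, 0.0618, 0.0965]
tcp_rot: [0.719, 0.687, 0.076, -0.073]
ft_force: [-0.4, 0.7, -0.9]
gripper_width: 0.0072
finger_force: 58.6
```

```bash
python3 st.py
```

```text
19.2667 [-25.8 -20.8  96.5] [-0.4  0.7 -0.9] 0.007186755516910323 58.60852964222431
```

apply_moves:
  motion:
    - [-0.001,-0.005,0.001,0,0,0]
    - [0,-0.004,0.001,0,0,0]
    - [0,-0.005,0.001,0,0,0]
    - [0,-0.004,0.001,0,0,0]
    - [0,0,0,0,0,0]

```text
t: 19.68
eef_pos: [0.4582, 0.0621, 0.0948]
tcp_rot: [0.719, 0.687, 0.076, -0.073]
ft_force: [0.3, 0.2, -1.5]
gripper_width: 0.0074
finger_force: 58.6
```

apply_moves:
  motion:
    - [0,-0.005,0,0,0,0]
    - [0,-0.004,0.001,0,0,0]
    - [-0.001,-0.005,0,0,0,0]
    - [0,-0.004,0.001,0,0,0]
    - [0,0,0,0,0,0]
    - [0,0,0,0,0,0]

```text
t: 20.18
eef_pos: [0.4514, 0.0621, 0.094]
tcp_rot: [0.719, 0.687, 0.076, -0.073]
ft_force: [0.9, -0.2, -1.6]
gripper_width: 0.0073
finger_force: 58.6
```

```bash
python3 st.py;python3 - <<'E'
from h import *
I=R.from_euler('z',CY,degrees=True).inv()
p,d,c=cap('wrist','m.png')
P=1000*I.apply((cloud(p,d,c)-C0).reshape(-1,3)).reshape(420,560,3)
hsv=cv2.cvtColor(p,cv2.COLOR_RGB2HSV)
k=(abs(P[...,2]-110)<4)&(abs(P[...,0]+40)<7)&(P[...,1]>0)&(P[...,1]<30)&(d>0)&(hsv[...,1]>90)
Q=P[k];print('top edge',Q.min(0),Q.max(0),np.median(Q,0))
m=(P[...,2]>85)&(P[...,2]<106)&(P[...,0]>-36)&(P[...,0]<-15)&(d>0)&(abs(P[...,1]-7)<10)
Q=P[m];print('pin in front',len(Q),Q.mean(0).round(1) if len(Q) else '',Q[:,0].max() if len(Q) else '')
E
```

```text
20.1833 [-40.2 -21.1  94. ] [ 0.9 -0.2 -1.6] 0.007295721410415156 58.6082861199975
top edge [-4.29787976e+01  1.68527460e-02  1.07294706e+02] [-35.25670889  21.42819361 111.22363821] [-38.9422248   10.74066578 109.19219419]
pin in front 448 [-27.8   7.  101.3] -20.457016858841307
```

Pin2 comes out through the plate and there's no contact force. I'll lower it onto the pins and release.

apply_moves:
  motion:
    - [-0.001,0,0.003,0,0,0]
    - [0,0,0.002,0,0,0]
    - [0,0,0,0,0,0]

```text
t: 20.48
eef_pos: [0.4517, 0.0621, 0.0923]
tcp_rot: [0.719, 0.687, 0.076, -0.072]
ft_force: [-1.2, -2.2, 8.2]
gripper_width: 0.0071
finger_force: 60.3
```

apply_moves:
  motion:
    - [0,0,0,0,0,0]
    - [0,0,0,0,0,0]
    - [0,0,0,0,0,0]
    - [0,0,0,0,0,0]
    - [0,0,0,0,0,0]
  jaw: -0.3

```text
t: 20.9
eef_pos: [0.4514, 0.0622, 0.0919]
tcp_rot: [0.719, 0.687, 0.076, -0.073]
ft_force: [0.2, -0.2, -0.5]
gripper_width: 0.0297
finger_force: 0.0
```

```bash
python3 st.py;python3 - <<'E'
from h import *
I=R.from_euler('z',CY,degrees=True).inv()
p,d,c=cap('wrist','n.png')
P=1000*I.apply((cloud(p,d,c)-C0).reshape(-1,3)).reshape(420,560,3)
hsv=cv2.cvtColor(p,cv2.COLOR_RGB2HSV)
k=(abs(P[...,2]-108)<6)&(abs(P[...,0]+43)<9)&(P[...,1]>-5)&(P[...,1]<30)&(d>0)&(hsv[...,1]>90)
Q=P[k];print('top edge',Q.min(0),Q.max(0),np.median(Q,0),np.polyfit(Q[:,1],Q[:,2],1))
m=(P[...,2]>85)&(P[...,2]<106)&(P[...,0]>-36)&(P[...,0]<-15)&(d>0)&(abs(P[...,1]-7)<10)
Q=P[m];print('pin in front',len(Q),Q.mean(0).round(1) if len(Q) else '')
o=env.get_obs();p=o['eef_pos'];r=R.from_quat(o['tcp_rot'])
plan([(case(-42,-21.3,115),ori(CY,12),4),(case(-42,-30,230),ori(CY,12),7),(case(-42,-120,300),ori(CY,20),5)],start=(p,r))
E
```

```text
20.9 [-40.1 -21.   91.9] [ 0.2 -0.2 -0.5] 0.029746394339983665 0.0
top edge [-43.35161226  -4.97876741 103.61955694] [-35.12338124  21.1006287  109.66727821] [-39.29240121   8.21963146 107.54068821] [-1.30034313e-03  1.07456756e+02]
pin in front 576 [-29.1   7.1 100.8]
[[.003,-.001,-.014,0,0,0],[.003,-.001,-.014,0,0,0],[.003,-.001,-.014,0,0,0],[.002,-.002,-.015,0,0,0],[.006,0,-.041,0,0,0],[.006,0,-.041,0,0,0],[.005,0,-.041,0,0,0],[.006,0,-.041,0,0,0]]
[[.005,0,-.04,0,0,0],[.006,0,-.041,0,0,0],[.005,0,-.04,0,0,0],[-.037,0,-.044,0,.009,0],[-.035,0,-.045,0,.009,0],[-.034,0,-.045,0,.009,0],[-.033,0,-.047,0,.009,0],[-.032,0,-.047,0,.008,0]]
16 end [ 0.4449 -0.0367  0.2999]
```

apply_moves:
  motion:
    - [0.003,0,-0.014,0,0,0]
    - [0.003,0,-0.014,0,0,0]
    - [0.003,0,-0.014,0,0,0]
    - [0.003,0,-0.015,0,0,0]
    - [0.006,0,-0.03,0,0,0]
    - [0.006,0,-0.041,0,0,0]
    - [0.005,0,-0.041,0,0,0]
    - [0.006,0,-0.041,0,0,0]

```text
t: 21.62
eef_pos: [0.4511, 0.0582, 0.1784]
tcp_rot: [0.719, 0.687, 0.076, -0.072]
ft_force: [0.9, -0.5, -0.3]
gripper_width: 0.0298
finger_force: 0.0
```

```bash
python3 st.py;python3 - <<'E'
from h import *
I=R.from_euler('z',CY,degrees=True).inv()
p,d,c=cap('wrist','o.png')
P=1000*I.apply((cloud(p,d,c)-C0).reshape(-1,3)).reshape(420,560,3)
hsv=cv2.cvtColor(p,cv2.COLOR_RGB2HSV)
k=(abs(P[...,2]-106)<7)&(abs(P[...,0]+43)<12)&(P[...,1]>-70)&(P[...,1]<30)&(d>0)&(hsv[...,1]>110)
Q=P[k];print('shield',Q.min(0).round(1),Q.max(0).round(1),np.median(Q,0).round(1),np.polyfit(Q[:,1],Q[:,2],1),np.polyfit(Q[:,1],Q[:,0],1))
for y0 in (-49,7):
    m=(P[...,2]>85)&(P[...,2]<106)&(P[...,0]>-34)&(P[...,0]<-15)&(d>0)&(abs(P[...,1]-y0)<8)&(hsv[...,1]<90)
    Q=P[m];print('pin in front',len(Q),Q.mean(0).round(1) if len(Q) else '')
o=env.get_obs();p=o['eef_pos'];r=R.from_quat(o['tcp_rot'])
L=np.radians(35);b=np.array([0,-np.sin(L),np.cos(L)]);t=np.array([155.5,3.5,164])
plan([(case(-20,-35,235),ori(CY,16),3),(case(*(t+85*b)),ori(CY,35),8),(case(*t),ori(CY,35),7)],start=(p,r))
E
```

```text
21.6167 [-40.2 -25.  178.4] [ 0.9 -0.5 -0.3] 0.029831886072741624 0.0
shield [-43. -63.  99.] [-34.3  20.6 110.4] [-38.8 -19.9 107.4] [-2.51701683e-03  1.07108957e+02] [ 5.48258728e-04 -3.90303008e+01]
pin in front 154 [-27.3 -48.6 101.2]
pin in front 154 [-27.5   7.  101.4]
[[.001,.016,-.046,0,.007,0],[.002,.016,-.046,.001,.008,0],[.004,.017,-.045,0,.007,0],[-.003,.055,0,0,.013,0],[-.003,.055,-.001,0,.013,0],[-.003,.055,-.001,0,.013,0],[-.003,.055,-.001,0,.013,0],[-.003,.055,-.001,0,.013,0]]
[[-.003,.054,-.001,0,.014,0],[-.004,.055,-.001,0,.013,0],[-.003,.054,-.002,0,.014,0],[0,0,.03,0,0,0],[0,0,.03,0,0,0],[0,0,.031,0,0,0],[0,0,.03,0,0,0],[0,0,.031,0,0,0]]
[[0,0,.03,0,0,0],[-.001,0,.031,0,0,0]]
18 end [0.6479 0.0773 0.1638]
```

Both pins come out through the plate and the shield hangs level. On to the knuckle.

apply_moves:
  motion:
    - [0.001,0.016,-0.046,0,0.007,0]
    - [0.002,0.016,-0.046,0,0.008,0]
    - [0.004,0.017,-0.045,0,0.007,0]
    - [-0.003,0.055,0,0,0.013,0]
    - [-0.003,0.055,-0.001,0,0.013,0]
    - [-0.003,0.055,-0.001,0,0.013,0]
    - [-0.003,0.055,-0.001,0,0.013,0]
    - [-0.003,0.055,-0.001,0,0.013,0]
  jaw: -0.2

```text
t: 22.33
eef_pos: [0.5809, 0.036, 0.2307]
tcp_rot: [0.702, 0.67, 0.174, -0.166]
ft_force: [-0.6, 0.1, 0.5]
gripper_width: 0.034
finger_force: 0.0
```

apply_moves:
  motion:
    - [-0.003,0.054,-0.001,0,0.014,0]
    - [-0.004,0.055,-0.001,0,0.013,0]
    - [-0.003,0.054,-0.002,0,0.014,0]
    - [0,0,0,0,0,0]
    - [0,0,0,0,0,0]
    - [0,0,0,0,0,0]

```text
t: 22.83
eef_pos: [0.6443, 0.029, 0.2296]
tcp_rot: [0.69, 0.658, 0.218, -0.208]
ft_force: [-0.4, -0.1, 0.1]
gripper_width: 0.0341
finger_force: 0.0
```

```bash
python3 st.py;python3 - <<'E'
from h import *
I=R.from_euler('z',CY,degrees=True).inv()
p,d,c=cap('wrist','p.png')
P=1000*I.apply((cloud(p,d,c)-C0).reshape(-1,3)).reshape(420,560,3)
k=(abs(P[...,0]-156)<10)&(abs(P[...,1]-5)<22)&(abs(P[...,2]-163)<14)&(d>0)
n=np.radians(35);b=np.array([0,-np.sin(n),np.cos(n)])
Q=P[k];s=Q@b;top=Q[s>np.percentile(s,97)];print('knuckle nearest pts',top.mean(0).round(1),'-> centre',(top.mean(0)-11.5*b).round(1)); print(np.percentile(Q[:,0],[2,98]))
o=env.get_obs();pp=o['eef_pos'];r=R.from_quat(o['tcp_rot'])
t=np.array([155.5,3.5,164])
plan([(case(*t),ori(CY,35),7)],start=(pp,r))
E
```

```text
22.8333 [154.1 -45.1 229.6] [-0.4 -0.1  0.1] 0.034094022964633576 0.0
knuckle nearest pts [155.8  -3.  172.5] -> centre [155.8   3.6 163.1]
[148.52906677 163.62733105]
[[.001,.001,.029,0,0,0],[.001,0,.029,0,0,0],[0,.001,.029,0,0,0],[.001,0,.029,0,0,0],[0,.001,.029,0,0,0],[.001,0,.03,0,0,0],[0,.001,.029,0,0,0]]
7 end [0.648  0.0772 0.164 ]
```

apply_moves:
  motion:
    - [0.001,0.001,0.029,0,0,0]
    - [0.001,0.001,0.029,0,0,0]
    - [0,0.001,0.029,0,0,0]
    - [0.001,0,0.029,0,0,0]
    - [0,0.001,0.029,0,0,0]
    - [0.001,0,0.029,0,0,0]
    - [0,0.001,0.029,0,0,0]
    - [0,0,0,0,0,0]

```text
t: 23.55
eef_pos: [0.6484, 0.0782, 0.1619]
tcp_rot: [0.69, 0.658, 0.217, -0.21]
ft_force: [0.2, -0.2, 0.1]
gripper_width: 0.0345
finger_force: 0.0
```

apply_moves:
  motion:
    - [0,0,0,0,0,0]
    - [0,0,0,0,0,0]
    - [0,0,0,0,0,0]
    - [0,0,0,0,0,0]
    - [0,0,0,0,0,0]
  jaw: -1

```text
t: 23.97
eef_pos: [0.6476, 0.0769, 0.164]
tcp_rot: [0.689, 0.658, 0.217, -0.21]
ft_force: [-8.3, 2.1, -2.2]
gripper_width: 0.0146
finger_force: 59.6
```

```bash
python3 st.py;python3 - <<'E'
from h import *
o=env.get_obs();pp=o['eef_pos'];r=R.from_quat(o['tcp_rot'])
a0=np.arctan2(68.6,64.);k=kn(1.30);a1=np.arctan2(k[1]-95,k[0]+60);print(a0,a1)
plan([(case(155,-60+93.4*np.cos(a),95+93.4*np.sin(a)),ori(CY,35),1) for a in np.linspace(a0,a1,17)[1:]],start=(pp,r))
E
```

```text
23.9667 [155.2   2.9 164. ] [-8.3  2.1 -2.2] 0.014596465148428281 59.59686040878296
0.8200750566017578 0.45283263467795937
[[.002,0,.008,-.001,-.001,0],[.001,0,.005,0,0,0],[0,0,.006,0,0,0],[.001,0,.005,0,0,0],[.001,0,.005,0,0,0],[0,0,.006,0,0,0],[0,0,.005,0,0,0],[.001,0,.005,0,0,0]]
[[0,0,.006,0,0,0],[0,0,.005,0,0,0],[0,0,.005,0,0,0],[-.001,0,.006,0,0,0],[0,0,.005,0,0,0],[-.001,0,.005,0,0,0],[0,0,.006,0,0,0],[-.001,0,.005,0,0,0]]
16 end [0.6486 0.098  0.1359]
```

apply_moves:
  motion:
    - [0.001,0,0.006,0,0,0]
    - [0.001,0,0.005,0,0,0]
    - [0,0,0.006,0,0,0]
    - [0.001,0,0.005,0,0,0]
    - [0.001,0,0.005,0,0,0]
    - [0,0,0.006,0,0,0]
    - [0,0,0.005,0,0,0]
    - [0.001,0,0.005,0,0,0]

```text
t: 24.63
eef_pos: [0.6482, 0.0871, 0.1517]
tcp_rot: [0.69, 0.659, 0.217, -0.209]
ft_force: [-14.5, -11.8, 5.2]
gripper_width: 0.0148
finger_force: 62.9
```

apply_moves:
  motion:
    - [0,0,0.006,0,0,0]
    - [0,0,0.005,0,0,0]
    - [0,0,0.005,0,0,0]
    - [-0.001,0,0.006,0,0,0]
    - [0,0,0.005,0,0,0]
    - [-0.001,0,0.005,0,0,0]
    - [0,0,0.006,0,0,0]
    - [-0.001,0,0.005,0,0,0]

```text
t: 25.3
eef_pos: [0.6486, 0.0959, 0.1371]
tcp_rot: [0.69, 0.659, 0.217, -0.209]
ft_force: [-14.9, -10.3, 6.1]
gripper_width: 0.0148
finger_force: 65.6
```

```bash
python3 st.py
```

```text
25.3 [155.2  21.9 137.1] [-14.9 -10.3   6.1] 0.014812265083493063 65.58017313480377
```

Run:
```python
from h import *
o=env.get_obs();pp=o['eef_pos'];r=R.from_quat(o['tcp_rot'])
L=np.radians(35);b=np.array([0,-np.sin(L),np.cos(L)]);t=np.array([155.,22,137])
plan([(case(*(t+85*b)),ori(CY,35),6),(case(120,-80,390),ori(CY,15),8),(case(0,37,425),ori(CY,0),7)],start=(pp,r))
```

```text
[[0,0,-.035,0,0,0],[0,0,-.035,0,0,0],[0,0,-.036,0,0,0],[0,0,-.035,0,0,0],[0,-.001,-.036,-.001,0,0],[0,0,-.035,0,0,0],[.019,-.011,-.056,0,-.014,0],[.017,-.011,-.057,0,-.014,0]]
[[.014,-.011,-.058,0,-.014,0],[.012,-.011,-.059,0,-.014,0],[.009,-.011,-.059,0,-.014,0],[.007,-.011,-.059,0,-.014,0],[.004,-.011,-.06,0,-.014,0],[.001,-.011,-.06,0,-.014,0],[.044,-.043,-.001,0,-.012,0],[.043,-.043,-.003,0,-.012,0]]
[[.043,-.043,-.005,0,-.012,0],[.043,-.043,-.006,0,-.012,0],[.043,-.043,-.008,0,-.012,0],[.043,-.042,-.009,0,-.011,0],[.043,-.043,-.011,0,-.012,0]]
21 end [0.4941 0.1185 0.4249]
```

apply_moves:
  motion:
    - [0,0,0,0,0,0]
    - [0,0,0,0,0,0]
    - [0,0,0,0,0,0]
    - [0,0,0,0,0,0]
  jaw: -0.2

```text
t: 25.63
eef_pos: [0.6504, 0.0969, 0.1369]
tcp_rot: [0.69, 0.658, 0.218, -0.208]
ft_force: [-0.7, -0.6, -0.5]
gripper_width: 0.0342
finger_force: 0.0
```

apply_moves:
  motion:
    - [0,0,-0.035,0,0,0]
    - [0,0,-0.035,0,0,0]
    - [0,0,-0.036,0,0,0]
    - [0,0,-0.035,0,0,0]
    - [0,0,-0.036,0,0,0]
    - [0,0,-0.035,0,0,0]
    - [0.019,-0.011,-0.056,0,-0.014,0]
    - [0.017,-0.011,-0.057,0,-0.014,0]

```text
t: 26.3
eef_pos: [0.6381, 0.0341, 0.2523]
tcp_rot: [0.7, 0.666, 0.186, -0.179]
ft_force: [-0.4, -0.2, 0.3]
gripper_width: 0.0342
finger_force: 0.0
```

apply_moves:
  motion:
    - [0.014,-0.011,-0.058,0,-0.014,0]
    - [0.012,-0.011,-0.059,0,-0.014,0]
    - [0.009,-0.011,-0.059,0,-0.014,0]
    - [0.007,-0.011,-0.059,0,-0.014,0]
    - [0.004,-0.011,-0.06,0,-0.014,0]
    - [0.001,-0.011,-0.06,0,-0.014,0]
    - [0.044,-0.043,-0.001,0,-0.012,0]
    - [0.043,-0.043,-0.003,0,-0.012,0]
  jaw: 0.2

```text
t: 26.97
eef_pos: [0.577, 0.0307, 0.4012]
tcp_rot: [0.721, 0.687, 0.067, -0.062]
ft_force: [-0.4, 0.9, -0.7]
gripper_width: 0.0511
finger_force: 0.0
```

apply_moves:
  motion:
    - [0.043,-0.043,-0.005,0,-0.012,0]
    - [0.043,-0.043,-0.006,0,-0.012,0]
    - [0.043,-0.043,-0.008,0,-0.012,0]
    - [0.043,-0.042,-0.009,0,-0.011,0]
    - [0.043,-0.043,-0.011,0,-0.012,0]
    - [0,0,0,0,0,0]
    - [0,0,0,0,0,0]
    - [0,0,0,0,0,0]

```text
t: 27.63
eef_pos: [0.4959, 0.1192, 0.4248]
tcp_rot: [0.724, 0.69, 0.0, 0.0]
ft_force: [-0.0, -0.2, -0.1]
gripper_width: 0.0508
finger_force: 0.0
```

```bash
python3 st.py;python3 - <<'E'
from h import *
I=R.from_euler('z',CY,degrees=True).inv()
for n in('side','wrist','scene'):
    p,d,c=cap(n)
    P=1000*I.apply((cloud(p,d,c)-C0).reshape(-1,3)).reshape(420,560,3)
    hsv=cv2.cvtColor(p,cv2.COLOR_RGB2HSV)
    k=(abs(P[...,0])<110)&(abs(P[...,0])>25)&(P[...,2]>190)&(P[...,2]<290)&(P[...,1]>10)&(P[...,1]<110)&(d>0)&(hsv[...,1]>100)
    Q=P[k]
    if len(Q)>50:
        a=np.polyfit(Q[:,2],Q[:,1],1);print(n,'lid dy/dz',a,'theta',np.pi/2+np.arctan(a[0]),len(Q))
    k=(abs(P[...,0])<13)&(P[...,2]>322)&(P[...,2]<358)&(P[...,1]>10)&(P[...,1]<75)&(d>0)
    Q=P[k]
    if len(Q)>5: print('knob',n,len(Q),Q.min(0).round(1),Q.max(0).round(1),Q.mean(0).round(1))
o=env.get_obs();pp=o['eef_pos'];r=R.from_quat(o['tcp_rot'])
for th in(1.29,1.31,1.33): print(th,knob(th))
plan([(case(*knob(1.31)),ori(CY,0),8)],start=(pp,r))
E
```

```text
27.6333 [  1.6  38.  424.8] [-0.  -0.2 -0.1] 0.0508000937383115 0.0
side lid dy/dz [ -0.27409655 123.81072262] theta 1.3032702415654192 1890
knob side 86 [-10.3  24.2 323.5] [  8.3  39.2 346.7] [ -1.2  30.  338.7]
wrist lid dy/dz [ -0.27270313 132.98967513] theta 1.3045667506754177 6332
knob wrist 830 [ -8.9  26.1 322.1] [ 10.7  47.4 348. ] [  0.9  39.2 343.3]
scene lid dy/dz [ -0.27078821 131.16623095] theta 1.3063499842623485 1470
knob scene 90 [-12.3  26.6 322.2] [ 12.8  48.8 349.8] [  4.   38.8 338.9]
1.29 (0, np.float64(34.58764923767045), np.float64(334.46204399692385))
1.31 (0, np.float64(38.78869290787803), np.float64(335.628319451576))
1.33 (0, np.float64(43.012220351448356), np.float64(336.7103463867877))
[[0,-.001,.028,0,0,0],[0,-.001,.028,0,0,0],[.001,0,.028,0,0,0],[0,-.001,.027,0,0,0],[.001,0,.028,0,0,0],[0,-.001,.027,0,0,0],[.001,0,.028,0,0,0],[0,-.001,.027,0,0,0]]
8 end [0.4943 0.12   0.3357]
```

apply_moves:
  motion:
    - [0,-0.001,0.028,0,0,0]
    - [0,-0.001,0.028,0,0,0]
    - [0,0,0.028,0,0,0]
    - [0,-0.001,0.027,0,0,0]
    - [0,0,0.028,0,0,0]
    - [0,0,0.027,0,0,0]
    - [0,-0.001,0.028,0,0,0]
    - [0,0,0.027,0,0,0]

```text
t: 28.45
eef_pos: [0.4945, 0.1188, 0.335]
tcp_rot: [0.724, 0.69, -0.0, -0.0]
ft_force: [-0.0, 0.1, -0.5]
gripper_width: 0.0512
finger_force: 0.0
```

apply_moves:
  motion:
    - [0,0,0,0,0,0]
    - [0,0,0,0,0,0]
    - [0,0,0,0,0,0]
    - [0,0,0,0,0,0]
    - [0,0,0,0,0,0]
    - [0,0,0,0,0,0]
  jaw: -1

```text
t: 28.95
eef_pos: [0.4942, 0.1194, 0.3364]
tcp_rot: [0.723, 0.69, -0.0, 0.0]
ft_force: [-2.5, -2.1, 1.4]
gripper_width: 0.019
finger_force: 60.2
```

```bash
python3 st.py;python3 - <<'E'
from h import *
o=env.get_obs();pp=o['eef_pos'];r=R.from_quat(o['tcp_rot'])
I=R.from_euler('z',CY,degrees=True).inv();k=1000*I.apply(pp-C0);th=np.arctan2(k[2]-125,95-k[1]);print(th,np.hypot(k[2]-125,95-k[1]))
plan([(case(*knob(t)),ori(CY,0),1) for t in np.linspace(th,0.0,65)[1:]],start=(pp,r))
E
```

```text
28.95 [-1.000e-01  3.810e+01  3.364e+02] [-2.5 -2.1  1.4] 0.01901184271055651 60.23579478263855
1.3078784533961254 218.95087956643206
[[-.01,0,.005,0,0,0],[-.011,0,.004,0,0,0],[-.01,0,.003,0,0,0],[-.011,0,.004,0,0,0],[-.01,0,.004,0,0,0],[-.011,0,.004,0,0,0],[-.01,0,.004,0,0,0],[-.01,0,.004,0,0,0]]
[[-.01,0,.005,0,0,0],[-.01,0,.005,0,0,0],[-.01,0,.005,0,0,0],[-.01,0,.005,0,0,0],[-.01,0,.006,0,0,0],[-.009,0,.006,0,0,0],[-.01,0,.006,0,0,0],[-.009,0,.006,0,0,0]]
[[-.009,0,.006,0,0,0],[-.009,0,.007,0,0,0],[-.009,0,.006,0,0,0],[-.009,0,.007,0,0,0],[-.008,0,.007,0,0,0],[-.009,0,.007,0,0,0],[-.008,0,.008,0,0,0],[-.009,0,.007,0,0,0]]
[[-.008,0,.008,0,0,0],[-.007,0,.008,0,0,0],[-.008,0,.008,0,0,0],[-.008,0,.008,0,0,0],[-.007,0,.008,0,0,0],[-.007,0,.009,0,0,0],[-.007,0,.008,0,0,0],[-.007,0,.009,0,0,0]]
[[-.007,0,.009,0,0,0],[-.006,0,.009,0,0,0],[-.007,0,.009,0,0,0],[-.006,0,.01,0,0,0],[-.006,0,.009,0,0,0],[-.005,0,.01,0,0,0],[-.006,0,.009,0,0,0],[-.005,0,.01,0,0,0]]
[[-.005,0,.01,0,0,0],[-.005,0,.01,0,0,0],[-.005,0,.01,0,0,0],[-.005,0,.01,0,0,0],[-.004,0,.01,0,0,0],[-.004,0,.011,0,0,0],[-.004,0,.01,0,0,0],[-.004,0,.011,0,0,0]]
[[-.003,0,.01,0,0,0],[-.003,0,.011,0,0,0],[-.003,0,.011,0,0,0],[-.003,0,.01,0,0,0],[-.003,0,.011,0,0,0],[-.002,0,.011,0,0,0],[-.002,0,.011,0,0,0],[-.002,0,.011,0,0,0]]
[[-.002,0,.011,0,0,0],[-.001,0,.011,0,0,0],[-.002,0,.011,0,0,0],[-.001,0,.011,0,0,0],[0,0,.011,0,0,0],[-.001,0,.012,0,0,0],[0,0,.011,0,0,0],[0,0,.011,0,0,0]]
64 end [ 0.4868 -0.0414  0.1249]
```

apply_moves:
  motion:
    - [-0.01,0,0.004,0,0,0]
    - [-0.011,0,0.004,0,0,0]
    - [-0.01,0,0.003,0,0,0]
    - [-0.011,0,0.004,0,0,0]
    - [-0.01,0,0.004,0,0,0]
    - [-0.011,0,0.004,0,0,0]
    - [-0.01,0,0.004,0,0,0]
    - [-0.01,0,0.004,0,0,0]

```text
t: 29.62
eef_pos: [0.4928, 0.0865, 0.3245]
tcp_rot: [0.723, 0.69, 0.001, 0.0]
ft_force: [-3.6, 1.2, 6.1]
gripper_width: 0.019
finger_force: 61.7
```

apply_moves:
  motion:
    - [-0.01,0,0.005,0,0,0]
    - [-0.01,0,0.005,0,0,0]
    - [-0.01,0,0.005,0,0,0]
    - [-0.01,0,0.005,0,0,0]
    - [-0.01,0,0.006,0,0,0]
    - [-0.009,0,0.006,0,0,0]
    - [-0.01,0,0.006,0,0,0]
    - [-0.009,0,0.006,0,0,0]

```text
t: 30.28
eef_pos: [0.4913, 0.055, 0.3068]
tcp_rot: [0.723, 0.69, 0.0, 0.0]
ft_force: [-4.7, -1.7, 7.6]
gripper_width: 0.0189
finger_force: 63.0
```

apply_moves:
  motion:
    - [-0.009,0,0.006,0,0,0]
    - [-0.009,0,0.007,0,0,0]
    - [-0.009,0,0.006,0,0,0]
    - [-0.009,0,0.007,0,0,0]
    - [-0.008,0,0.007,0,0,0]
    - [-0.009,0,0.007,0,0,0]
    - [-0.008,0,0.008,0,0,0]
    - [-0.009,0,0.007,0,0,0]

```text
t: 30.95
eef_pos: [0.49, 0.0271, 0.2845]
tcp_rot: [0.723, 0.69, 0.0, 0.0]
ft_force: [-2.6, 0.4, 3.5]
gripper_width: 0.0187
finger_force: 63.2
```

apply_moves:
  motion:
    - [-0.008,0,0.008,0,0,0]
    - [-0.007,0,0.008,0,0,0]
    - [-0.008,0,0.008,0,0,0]
    - [-0.008,0,0.008,0,0,0]
    - [-0.007,0,0.008,0,0,0]
    - [-0.007,0,0.009,0,0,0]
    - [-0.007,0,0.008,0,0,0]
    - [-0.007,0,0.009,0,0,0]

```text
t: 31.62
eef_pos: [0.4889, 0.0032, 0.258]
tcp_rot: [0.723, 0.69, 0.0, 0.0]
ft_force: [-3.9, -4.5, 5.4]
gripper_width: 0.0192
finger_force: 64.4
```

```bash
python3 st.py;python3 - <<'E'
from h import *
o=env.get_obs();pp=o['eef_pos']
I=R.from_euler('z',CY,degrees=True).inv();k=1000*I.apply(pp-C0);print(np.arctan2(k[2]-125,95-k[1]),np.hypot(k[2]-125,95-k[1]))
E
```

```text
31.6167 [ 1.00e-01 -7.81e+01  2.58e+02] [-3.9 -4.5  5.4] 0.01921036973999191 64.35199856758118
0.654895246644482 218.3118339821583
```

apply_moves:
  motion:
    - [-0.007,0,0.009,0,0,0]
    - [-0.006,0,0.009,0,0,0]
    - [-0.007,0,0.009,0,0,0]
    - [-0.006,0,0.01,0,0,0]
    - [-0.006,0,0.009,0,0,0]
    - [-0.005,0,0.01,0,0,0]
    - [-0.006,0,0.009,0,0,0]
    - [-0.005,0,0.01,0,0,0]

```text
t: 32.28
eef_pos: [0.4881, -0.0161, 0.2277]
tcp_rot: [0.723, 0.69, -0.0, 0.0]
ft_force: [-4.0, -5.7, 4.0]
gripper_width: 0.019
finger_force: 64.9
```

apply_moves:
  motion:
    - [-0.005,0,0.01,0,0,0]
    - [-0.005,0,0.01,0,0,0]
    - [-0.005,0,0.01,0,0,0]
    - [-0.005,0,0.01,0,0,0]
    - [-0.004,0,0.01,0,0,0]
    - [-0.004,0,0.011,0,0,0]
    - [-0.004,0,0.01,0,0,0]
    - [-0.004,0,0.011,0,0,0]

```text
t: 32.95
eef_pos: [0.4874, -0.0302, 0.1946]
tcp_rot: [0.723, 0.69, -0.0, 0.0]
ft_force: [-1.1, -3.0, 2.5]
gripper_width: 0.0188
finger_force: 64.9
```

apply_moves:
  motion:
    - [-0.003,0,0.01,0,0,0]
    - [-0.003,0,0.011,0,0,0]
    - [-0.003,0,0.011,0,0,0]
    - [-0.003,0,0.01,0,0,0]
    - [-0.003,0,0.011,0,0,0]
    - [-0.002,0,0.011,0,0,0]
    - [-0.002,0,0.011,0,0,0]
    - [-0.002,0,0.011,0,0,0]

```text
t: 33.62
eef_pos: [0.487, -0.0386, 0.16]
tcp_rot: [0.723, 0.69, -0.0, 0.0]
ft_force: [-1.1, -5.4, 0.4]
gripper_width: 0.0193
finger_force: 64.6
```

```bash
python3 st.py;python3 - <<'E'
from h import *
o=env.get_obs();pp=o['eef_pos'];r=R.from_quat(o['tcp_rot'])
I=R.from_euler('z',CY,degrees=True).inv();k=1000*I.apply(pp-C0);th=np.arctan2(k[2]-125,95-k[1]);print(th,np.hypot(k[2]-125,95-k[1]))
plan([(case(*knob(t)),ori(CY,0),1) for t in np.linspace(th,0.0,15)[1:]],start=(pp,r))
E
```

```text
33.6167 [   0.2 -120.   160. ] [-1.1 -5.4  0.4] 0.019293857957778084 64.63603377342224
0.16138888977023197 217.8260242924249
[[-.001,0,.006,0,0,0],[-.001,0,.006,0,0,0],[-.001,0,.007,0,0,0],[-.001,0,.006,0,0,0],[-.001,0,.006,0,0,0],[0,0,.006,0,0,0],[-.001,0,.007,0,0,0],[0,0,.006,0,0,0]]
[[-.001,0,.006,0,0,0],[0,0,.006,0,0,0],[0,0,.007,0,0,0],[0,0,.006,0,0,0],[0,0,.006,0,0,0],[0,0,.007,0,0,0]]
14 end [ 0.4869 -0.0414  0.1248]
```

apply_moves:
  motion:
    - [-0.001,0,0.006,0,0,0]
    - [-0.001,0,0.006,0,0,0]
    - [-0.001,0,0.007,0,0,0]
    - [-0.001,0,0.006,0,0,0]
    - [-0.001,0,0.006,0,0,0]
    - [0,0,0.006,0,0,0]
    - [-0.001,0,0.007,0,0,0]
    - [0,0,0.006,0,0,0]

```text
t: 34.28
eef_pos: [0.4869, -0.0408, 0.1401]
tcp_rot: [0.723, 0.69, -0.0, 0.0]
ft_force: [-0.6, -7.6, 1.6]
gripper_width: 0.0193
finger_force: 64.5
```

apply_moves:
  motion:
    - [-0.001,0,0.006,0,0,0]
    - [0,0,0.006,0,0,0]
    - [0,0,0.007,0,0,0]
    - [0,0,0.006,0,0,0]
    - [0,0,0.004,0,0,0]
    - [0,0,0.004,0,0,0]
    - [0,0,0,0,0,0]
    - [0,0,0,0,0,0]

```text
t: 34.95
eef_pos: [0.4869, -0.0413, 0.1269]
tcp_rot: [0.723, 0.69, -0.0, 0.0]
ft_force: [-0.1, -5.4, 0.6]
gripper_width: 0.0191
finger_force: 64.1
```

```bash
python3 st.py
```

```text
34.95 [   0.2 -122.7  126.9] [-0.1 -5.4  0.6] 0.01908993027368434 64.09461379051208
```

apply_moves:
  motion:
    - [0,0,0.002,0,0,0]
    - [0,0,0.002,0,0,0]
    - [0,0,0.001,0,0,0]
    - [0,0,0,0,0,0]

```text
t: 35.28
eef_pos: [0.4869, -0.0413, 0.125]
tcp_rot: [0.723, 0.69, -0.0, 0.0]
ft_force: [-0.1, -6.9, 0.8]
gripper_width: 0.019
finger_force: 64.1
```

apply_moves:
  motion:
    - [0,0,0.002,0,0,0]
    - [0,0,0.001,0,0,0]
    - [0,0,0,0,0,0]
    - [0,0,0,0,0,0]

```text
t: 35.62
eef_pos: [0.4869, -0.0413, 0.1241]
tcp_rot: [0.723, 0.691, -0.0, 0.0]
ft_force: [-1.1, -5.8, 3.7]
gripper_width: 0.0191
finger_force: 64.7
```

apply_moves:
  motion:
    - [0,0,0.002,0,0,0]
    - [0,0,0.001,0,0,0]
    - [0,0,0,0,0,0]

```text
t: 35.87
eef_pos: [0.4869, -0.0413, 0.1239]
tcp_rot: [0.723, 0.691, 0.0, 0.001]
ft_force: [-5.8, -6.0, 20.9]
gripper_width: 0.019
finger_force: 67.0
```

```bash
python3 st.py
```

```text
35.8667 [   0.2 -122.7  123.9] [-5.8 -6.  20.9] 0.01902225630785693 66.99430346488953
```

Firm stop at 21 N, so the lid is shut. I'll release it, retreat and check.

apply_moves:
  motion:
    - [0,0,-0.002,0,0,0]
    - [0,0,0,0,0,0]
    - [0,0,0,0,0,0]

```text
t: 36.12
eef_pos: [0.4869, -0.0413, 0.124]
tcp_rot: [0.723, 0.691, -0.0, 0.0]
ft_force: [-1.8, -6.1, 9.0]
gripper_width: 0.019
finger_force: 65.4
```

apply_moves:
  motion:
    - [0,0,0,0,0,0]
    - [0,0,0,0,0,0]
    - [0,0,0,0,0,0]
    - [0,0,0,0,0,0]
  jaw: 0.2

```text
t: 36.45
eef_pos: [0.4866, -0.0408, 0.1234]
tcp_rot: [0.723, 0.691, -0.0, -0.0]
ft_force: [-0.9, 0.3, -0.8]
gripper_width: 0.0512
finger_force: 0.0
```

apply_moves:
  motion:
    - [0,0,-0.02,0,0,0]
    - [0,0,-0.03,0,0,0]
    - [0,0,-0.04,0,0,0]
    - [0,0,-0.05,0,0,0]
    - [0,0,-0.05,0,0,0]
    - [0,0,-0.05,0,0,0]
    - [0,0,0,0,0,0]
    - [0,0,0,0,0,0]

```text
t: 37.12
eef_pos: [0.4869, -0.041, 0.2207]
tcp_rot: [0.723, 0.69, 0.0, 0.001]
ft_force: [0.3, 0.3, -0.5]
gripper_width: 0.0515
finger_force: 0.0
```

```bash
python3 st.py
python3 - <<'E'
from h import *
I=R.from_euler('z',CY,degrees=True).inv()
for n in('side','wrist'):
    p,d,c=cap(n)
    P=1000*I.apply((cloud(p,d,c)-C0).reshape(-1,3)).reshape(420,560,3)
    hsv=cv2.cvtColor(p,cv2.COLOR_RGB2HSV)
    k=(abs(P[...,0])<100)&(abs(P[...,1])<88)&(abs(P[...,2]-130)<25)&(d>0)&(hsv[...,1]>60)
    Q=P[k];print(n,len(Q),'lid z = a*y+b',np.polyfit(Q[:,1],Q[:,2],1))
    for nm,(x,y,z) in dict(knob=(0,-123,136),knuckle=(155,9,38)).items():
        Q=P[(abs(P[...,0]-x)<10)&(abs(P[...,1]-y)<9)&(abs(P[...,2]-z)<12)&(d>0)]
        if len(Q): print(nm,len(Q),Q.mean(0).round(1),Q[:,2].max())
E
```

```text
37.1167 [ 2.000e-01 -1.224e+02  2.207e+02] [ 0.3  0.3 -0.5] 0.05149898986065032 0.0
side 2103 lid z = a*y+b [-4.24715809e-04  1.29373003e+02]
knob 45 [  -0.2 -126.6  133.7] 137.98377757830937
knuckle 18 [151.    8.4  41.8] 48.28335272233109
wrist 53762 lid z = a*y+b [7.24756687e-03 1.30648562e+02]
knob 615 [   0.6 -121.7  134.1] 137.51499448044032
```

The lid is level (0.0 to 0.007 rad), and the robot is clear of everything.

```bash
python3 -c "
from bench import order
print(order.job_done())"
```

```text
the job is handed in; nothing more can be done
None
```

The job is handed in at about 37 s of the 72 s allowed: the shield was left hanging on both pins while the stay was locked, and the lid was then lowered under grip until fully shut; the bottles and cup were not touched.

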